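Unhook the round strainer insert with the fork lifter and nest it in its pot

ROBOT

A 6-joint arm with a two-finger parallel gripper is mounted at the origin on a cart in front of the work surface, level with it; the furniture and walls round the work are solid. World frame = base frame: x ahead of the robot, y to its left, z up, the work surface at z = 0. Lengths are in m, angles in degrees, forces in N, time in s.
With the tool pointing down it reaches from about 0.4 to 0.825 m from the base axis. Payload 7 kg.
Tool frame: the origin (TCP) lies midway between the tips of the shut fingers; the grasp point (between the pads) lies r.grasp_offset behind it (r.grasp_offset is the distance from the TCP to the grasp point, in m); z points along the fingers, y is the direction in which the jaws open and shut (so a half turn about z gives the same grasp; the last joint's range is limited). The gripper opens to 88 mm and grips with 3 to 60 N. Pads are 19 mm wide; open, the fingers measure 130 mm over their backs; the gripper's body (78 mm by 193 mm) begins 47 mm behind the grasp point.
Start: joints at [85.319, 20.546, 0.682, 0, -70.136, -16.507], TCP at [0.244, 0.629, 0.227] pointing down, gripper open.
Joint ranges: [-176.03, 176.03], [-82.01, 121.73], [-58.28, 71.71], [-173.87, 95.51], [-174.79, -0.11], [-173.66, 173.66]. Speed limits (degrees/s): [136.94, 136.94, 172.46, 180, 180, 180].

INTERFACE

Orientations are given as [roll, pitch, yaw] about the fixed x, y, z axes, in that order (R = Rz(yaw) Ry(pitch) Rx(roll)).
In Python, from plant import status, imaging, r gives the robot as it stands.
- The arm moves only by the tool apply_moves, never from a script. Its argument "moves" is a list of rows, each a list of 6 numbers: the shift along the tool's x, y, z in units of 200 mm (1.0 is 200 mm), then the turn, a rotation vector about the tool's x, y, z in units of 90 degrees (1.0 is 90 degrees). In form: [[tx, ty, tz, rx, ry, rz], ...]. A call has 1 to 12 rows; each row is the pose to reach, as a shift and turn from the pose measured when the call began, along the tool's axes at that moment; what a row does not reach only later rows make up. A row lasts 1/8 s, in which the tool goes at most 62.5 mm and 10.7 degrees, less where a joint would pass 70% of its speed; a pose out of reach is approached as far as the arm can. A call with a number of a shift or a turn outside -1 to 1 is refused whole. A call with a gripper value outside its range is refused whole. "hand" is the closure, from -1 (fully open) to 1 (shut), set as the call begins (left out, the last holds). The fingers move at their own pace and stop on an object; "grip_force" is the grip in N (left out, the last holds). Time passes only in rows, so rows that repeat a pose let the fingers close. It gives the time, the measured TCP pose, the force and the opening at its end, in the units of the state.
- status.get_state(): the state, without advancing time (a new reading comes with each control period).
- imaging.capture(name): name is "side" or "top"; returns (picture, depth): 420x560x3 uint8, blue, green, red; 420x560 float32, m along the optical axis (not along the pixel's ray), 0 where there is no reading.
- imaging.camera_info(name): a dict with "fx", "fy", "cx", "cy" (pixels), "T" (4x4, takes a point from camera to world coordinates). Camera axes: x right, y up, looking along -z (the intrinsics and any distortion apply to the point x, -y, -z); pixel columns grow to the right and rows downward; lengths in m; the calibration is good to about 2 mm. A picture is of the moment at which its call begins. camera_info takes no time and is no camera call.
- r.close_job(): hands the job in, once; it reports no verdict.
The state is a dict: "time_s": time; "joints": joint angles; "qd": joint speeds; "joint_torque": joint torques, N m; "tcp_pos": TCP position; "eef_rot": TCP orientation; "contact_force": force on the tool from outside, world axes, zero at the start; "moment": the same for the moment, N m; "gripper_width": finger opening in m.
Only numpy, scipy, OpenCV 4.12 (cv2) and the standard library are available. Lean on these libraries where they do the work, as an engineer would, in place of code of your own. Each camera call takes 0.05 s, during which the arm holds its last target.

TASK

Three washed steel strainer inserts hang by their bails on the draining stand: pick up the two-pronged lifter, lift the large round insert up and off its hook with the lifter's prongs under its bail, and set it down gently, upright and fully home, in the one stoneware pot that it nests in. Never let the gripper's fingers touch the insert. Then lay the lifter flat on the worktop again and let go, leaving the other two inserts hanging and the other pots and jars undisturbed.

Things in the scene. Friction and masses are not known exactly. Their poses are not given: they have to be found in the camera images.
- round_insert: Large round slotted steel insert, a tapered cup: rim 76 mm, base 56 mm across, 60 mm high, 0.08-0.17 kg. Its rigid bail (6 mm round bar in its y-z plane) has a straight level top 60 mm long along its y, centre line 112 mm above the origin, 52 mm above the rim. Starts hanging by the bail's middle on one of the three hooks, axes parallel to the stand's. Origin: centre of underside, z up.
- bail (a point): The middle of the straight top of the round insert's bail, on the bar's centre line (112 mm above the insert's origin).
- stand: Fixed steel stand, 290 mm wide: top bar 190 mm up, 3 hooks of 6 mm wire pointing along its -x, to the robot, at its y = -100, 0, 100 mm. A hung bail lies in a valley 65 mm before the bar, centre line 170 mm above the worktop; the hook's upturned tip ends 20 mm further out, 15 mm above that line: raise the bail 20 to 35 mm to clear it, then draw it out along -x. Origin: underside, below the bar.
- lifter: Loose fork lifter on the worktop, 0.1-0.16 kg. Wooden grip 110 long (x), 24 wide (y), 34 mm high; from its end a steel fork points along +x: cross piece at x = 80 mm, two 7 mm prongs at y = -18 and 18 mm, tops 38 mm above the underside, each ending in an open U, 22 mm deep with its middle at x = 134 mm and its upturned tip at x = 150 mm, 38 mm high. A hook fits between the prongs. Origin: centre of the grip's underside, z up.
- lifter_grip (a point): The middle of the lifter's wooden grip, 20 mm above its underside; grasp there across its 24 mm width (along the lifter's y).
- lifter_seat (a point): Point midway between the prongs, at x = 134, z = 18 mm of the lifter's frame, where a bail's centre line rests in the U's. To slip under a bail, pass this point about 27 mm below the bail's centre line, moving along the lifter's +x, square to the bail. A carried insert swings freely about its bail: hasty moves or turns shake it off.
- round_pot: Large round white stoneware pot in which the round insert nests: tapered, 89 mm across the rim, 70 mm across the base, 50 mm high, floor 5 mm thick, 0.5 kg, loose. Inside, about 80 mm across at the mouth, 62 mm at the floor; home, the insert stands on the floor (its origin 5 mm above the pot's) with about 3 mm of play. Origin: centre of the underside, z up.
- small_pot: Small round white stoneware pot, 63 mm across, 50 mm high; too small for the round insert. Loose. Origin: centre of the underside.
- square_pot: Square white stoneware pot, 62 x 62 x 50 mm; the round insert does not go in. Loose. Origin: centre of the underside.
- small_insert: Small round steel insert, 49 mm across, 60 mm high, with a bail like the other's (straight top 40 mm long, same height), hanging on another hook. To be left hanging. Origin: centre of the underside.
- square_insert: Square steel insert, 46 x 46 x 60 mm, with a bail (straight top 40 mm long, same height), hanging on another hook. To be left hanging. Origin: centre of the underside.
- salt_jar: Bystander: spice jar with white cap, 43 mm across, 100 mm high, standing loose in front of the pots. Origin: centre of the underside.
- pepper_grinder: Bystander: dark wooden pepper mill, 58 mm across, 140 mm high, standing loose in front of the pots. Origin: centre of the underside.
- spice_a: Bystander: spice jar with red cap, 45 mm across, 106 mm high, loose, behind the pots. Origin: centre of the underside.
- jam_jar: Bystander: jam jar with yellow lid, 66 mm across, 100 mm high, loose, beside the pots. Origin: centre of the underside.
Not all that is in view belongs to the job. What is shaped like the round_pot but red is not meant.

How it is judged (in metres and radians):
On the way, in this order (a step that is already met when the one before it is completed fails the run):
1. the round insert hangs on the lifter's prongs, clear of its hook (distance of round_insert from where it was at the start of the episode above 0.07 m and height (world z) of round_insert above 0.06 m and contact force between round_insert and lifter above 0.2 N and contact force between round_insert and stand below 0.05 N), for 0.2 s.
2. the round insert stands fully home in the large round pot (horizontal distance between round_insert and round_pot below 0.007 m and z of round_insert in the frame of round_pot between 0.002 and 0.01 m and angle between round_insert's own z axis and vertical below 0.1 rad), for 0.2 s.
At the end, for the whole second after the job is handed in: Round insert at rest on the floor of the large round pot: within 7 mm of its axis, underside 2 to 10 mm above the pot's, tilt under 0.1 rad; pot upright, moved under 40 mm; lifter at rest flat on the worktop (within 8 mm, 0.1 rad); other inserts still hung, other pots and jars in place (all of step 2 and linear speed of each of round_insert, lifter below 0.02 m/s and angle between round_pot's own z axis and vertical below 0.2 rad and distance of each of round_pot, small_pot, square_pot, salt_jar, pepper_grinder, spice_a, jam_jar from where it was at the start of the episode below 0.04 m and height (world z) of lifter between -0.005 and 0.008 m and angle between lifter's own z axis and vertical below 0.1 rad and distance of each of small_insert, square_insert from where it was at the start of the episode below 0.05 m); the robot touches nothing.
It fails at once if the gripper's fingers touch the round insert (contact force between the fingers and round_insert above 0.5 N).
It fails at once if the insert is dropped or rammed into the pot (over 25 N) (contact force between round_insert and round_pot above 25 N).
It fails at once if the round insert is dropped to the worktop or tips over 1 rad (height (world z) of round_insert below 0.003 m or angle between round_insert's own z axis and vertical above 1 rad).
It fails at once if one of the other two inserts is knocked off its hook (moved over 50 mm) (distance of any of small_insert, square_insert from where it was at the start of the episode above 0.05 m).
It fails at once if another pot or a jar is shifted by more than 40 mm or tipped ((distance of small_pot from where it was at the start of the episode above 0.04 m or angle between small_pot's own z axis and vertical above 0.3 rad) or (distance of square_pot from where it was at the start of the episode above 0.04 m or angle between square_pot's own z axis and vertical above 0.3 rad) or (distance of salt_jar from where it was at the start of the episode above 0.04 m or angle between salt_jar's own z axis and vertical above 0.3 rad) or (distance of pepper_grinder from where it was at the start of the episode above 0.04 m or angle between pepper_grinder's own z axis and vertical above 0.3 rad) or (distance of spice_a from where it was at the start of the episode above 0.04 m or angle between spice_a's own z axis and vertical above 0.3 rad) or (distance of jam_jar from where it was at the start of the episode above 0.04 m or angle between jam_jar's own z axis and vertical above 0.3 rad)).
It also fails if it takes over 69 s, if anything falls off the work surface, if the arm or the gripper's body presses on something with over 40 N, if the wrist force passes 120 N, or if a joint passes its speed limit or range.

## Working session

There is one attempt and no reset: what is moved stays moved. The work goes in short steps, Python scripts to look and compute and a tool call to move; the robot and the scene stay as the last step left them, time stands still between calls to the robot, and variables do not carry over. Pictures are saved under pics/ and viewed, and the job is handed in when it is done.

Besides the shell and the picture viewer there is one more tool, called as name(argument=value, ...) on one line, values as JSON. apply_moves: Moves the arm, as the interface text tells. Its arguments: {"type":"object","properties":{"moves":{"type":"array","items":{"type":"array","items":{"type":"number"}}},"hand":{"type":"number"},"grip_force":{"type":"number"}},"required":["moves"]}

```bash
ls; mkdir -p pics; cat > h.py <<'E'
import numpy as np, cv2
from plant import status, imaging, r
def cap(n,f):
    p,d=imaging.capture(n); cv2.imwrite('pics/%s.png'%f,p); np.savez('pics/%s.npz'%f,p=p,d=d); return p,d
def cloud(n,d):
    c=imaging.camera_info(n); T=np.array(c['T']); h,w=d.shape
    u,v=np.meshgrid(np.arange(w),np.arange(h))
    P=np.stack([(u-c['cx'])/c['fx']*d,-(v-c['cy'])/c['fy']*d,-d],-1)
    return P@T[:3,:3].T+T[:3,3]
E
python3 - <<'E'
from h import *
print(status.get_state(), r.grasp_offset)
for n in('side','top'):
    c=imaging.camera_info(n);print(n,c)
    cap(n,n+'0')
E
```

```text
pics
{'time_s': 0.0, 'joints': array([ 8.53184796e+01,  2.05900571e+01,  6.35170535e-01, -2.18384663e-02,
       -7.01342018e+01, -1.65068447e+01]), 'qd': array([ 0.13858165, -0.06783507, -0.06912423, -0.02812116, -0.08844263,
       -0.0639186 ]), 'joint_torque': array([ 2.67234309e-04, -5.82714307e+01,  2.93051237e+01,  6.99689224e+00,
        6.91245645e-03, -1.57537174e-04]), 'tcp_pos': array([0.24380871, 0.62892295, 0.22564343]), 'eef_rot': array([ 1.79908750e+02, -5.63172376e-03, -2.11957977e+01]), 'contact_force': array([-0.3204381 ,  0.66874416,  0.26908951]), 'moment': array([ 0.0100587 ,  0.02385453, -0.00212671]), 'gripper_width': 0.08788201727624446} 0.0188
side {'fx': 411.44479045416386, 'fy': 411.44479045416386, 'cx': 282.7913204536832, 'cy': 208.05846899512278, 'T': array([[ 0.99397786,  0.07538919, -0.07952667,  0.47911915],
       [-0.10699306,  0.51088766, -0.85296324, -0.97235816],
       [-0.02367502,  0.85633537,  0.51587714,  0.69207491],
       [ 0.        ,  0.        ,  0.        ,  1.        ]])}
top {'fx': 397.2298586703504, 'fy': 397.2298586703504, 'cx': 280.3656876781828, 'cy': 210.40849154167407, 'T': array([[ 0.02485356,  0.98845922, -0.14943451,  0.44280844],
       [-0.99946719,  0.02773243,  0.01721198, -0.04498413],
       [ 0.02115752,  0.14892711,  0.98862181,  1.03443423],
       [ 0.        ,  0.        ,  0.        ,  1.        ]])}
```

View pics/side0.png

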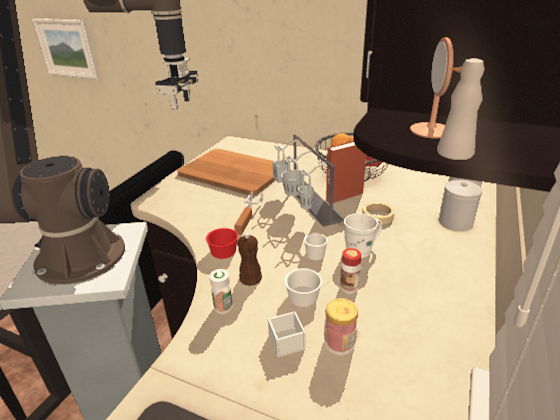

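View pics/top0.png

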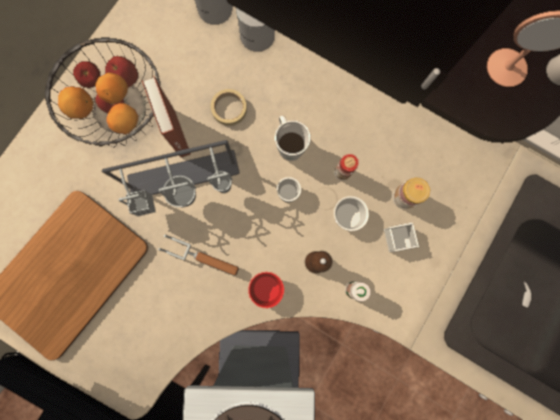

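```bash
python3 - <<'E'
from h import *
a=np.load('pics/top0.npz')['p']; b=np.load('pics/side0.npz')['p']
cv2.imwrite('pics/z1.png',cv2.resize(a[130:290,95:265],None,fx=4.5,fy=3.7*4.5/4.5,interpolation=3)[:600])
cv2.imwrite('pics/z2.png',cv2.resize(b[125:255,225:375],None,fx=4.5,fy=4.5,interpolation=3))
E
```

```text
(no output)
```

View pics/z1.png

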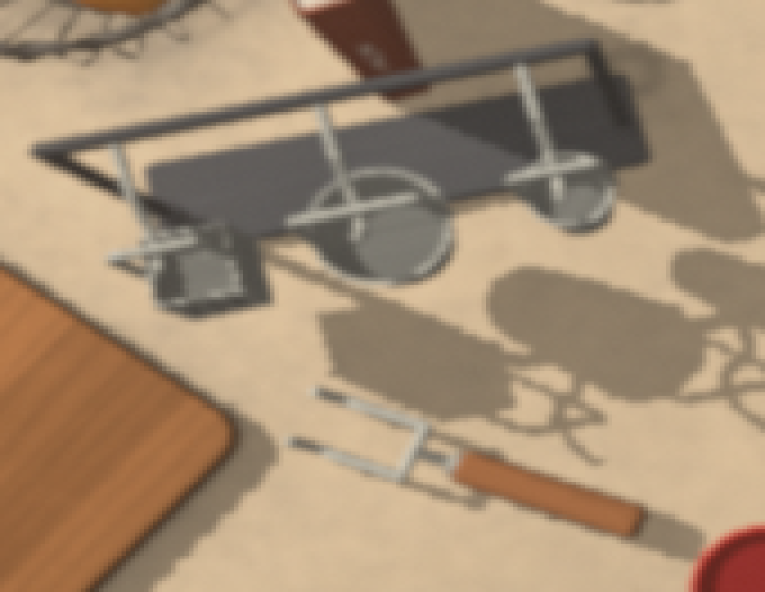

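View pics/z2.png

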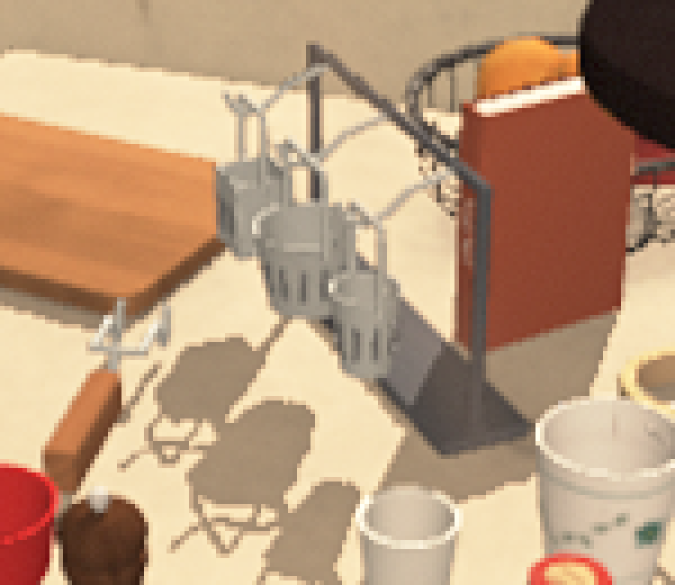

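```bash
cat >> h.py <<'E'
def px(n,P):
    c=imaging.camera_info(n); T=np.array(c['T']); q=(np.atleast_2d(P)-T[:3,3])@T[:3,:3]
    return np.stack([c['cx']+c['fx']*q[:,0]/-q[:,2], c['cy']-c['fy']*q[:,1]/-q[:,2]],-1)
def ray(n,uv,z):
    c=imaging.camera_info(n); T=np.array(c['T']); uv=np.atleast_2d(np.array(uv,float))
    d=np.stack([(uv[:,0]-c['cx'])/c['fx'],-(uv[:,1]-c['cy'])/c['fy'],-np.ones(len(uv))],-1)@T[:3,:3].T
    return T[:3,3]+d*((z-T[2,3])/d[:,2])[:,None]
E
python3 - <<'E'
from h import *
D={n:np.load('pics/%s0.npz'%n) for n in('top','side')}
W={n:cloud(n,D[n]['d']) for n in D}
# table check
for n,(u,v) in (('top',(320,330)),('top',(150,300)),('side',(400,290)),('side',(250,330))): print(n,W[n][v,u])
# lifter grip by hue
for n,(u0,u1,v0,v1) in (('top',(190,242,240,280)),('side',(230,256,200,235))):
    p=D[n]['p'][v0:v1,u0:u1]; h=cv2.cvtColor(p,cv2.COLOR_BGR2HSV); m=(h[...,1]>130)&(h[...,2]>70)&(h[...,0]<14)
    P=W[n][v0:v1,u0:u1][m]; P=P[P[:,2]>0.02]; t=P[P[:,2]>np.percentile(P[:,2],60)-.004]
    print(n,'grip n',len(P),'z pct',np.percentile(P[:,2],[5,50,90,98]).round(4))
    (c,s,a)=cv2.minAreaRect((t[:,:2]*1000).astype(np.float32)); print(' rect',c,s,a)
# pots: rim points
for n in D:
  w=W[n].reshape(-1,3); 
  g=(w[:,2]>.042)&(w[:,2]<.056)&(w[:,0]>.2)&(w[:,0]<.75)&(abs(w[:,1])<.45)
  H=np.zeros((600,1000),np.uint8); H[(w[g,0]*1000).astype(int)-180,(w[g,1]*1000+500).astype(int)]=255
  H=cv2.morphologyEx(H,cv2.MORPH_CLOSE,np.ones((9,9)))
  k,l,st,ce=cv2.connectedComponentsWithStats(H)
  for i in range(1,k):
    if st[i,4]>60:
      pts=np.argwhere(l==i)[:,::-1].astype(np.float32); (c,rr)=cv2.minEnclosingCircle(pts); print(n,'x %.0f y %.0f r %.1f'%(c[1]+180,c[0]-500,rr),st[i,4])
E
```

```text
top [ 0.16957225 -0.27997549 -0.90001969]
top [0.3609725  0.26021776 0.00306116]
side [ 0.82666524 -0.25187287 -0.0008476 ]
side [ 0.45916823 -0.32943369 -0.00310123]
top grip n 327 z pct [0.0309 0.034  0.0363 0.0383]
 rect (447.8802795410156, 51.131202697753906) (190.0858612060547, 30.37897491455078) 77.89933776855469
side grip n 207 z pct [0.0223 0.0311 0.0432 0.0481]
 rect (448.507568359375, -417.5313720703125) (1109.630859375, 61.63443374633789) 89.978759765625
top x 396 y -32 r 44.1 1160
top x 474 y -141 r 15.2 89
top x 533 y -372 r 42.7 709
top x 590 y -240 r 44.1 1098
top x 647 y -82 r 31.3 531
side x 382 y -16 r 37.4 436
side x 398 y -266 r 19.6 176
side x 402 y -70 r 18.8 138
side x 426 y -26 r 25.5 180
side x 466 y -163 r 23.1 282
side x 533 y -375 r 43.6 893
side x 589 y -242 r 44.3 819
side x 590 y -281 r 18.7 133
side x 638 y -404 r 31.1 189
side x 646 y -84 r 31.1 427
side x 648 y -106 r 20.8 152
side x 703 y -232 r 22.7 188
side x 736 y -108 r 19.6 123
```

```bash
python3 - <<'E'
from h import *
D={n:np.load('pics/%s0.npz'%n) for n in('top','side')}
W={n:cloud(n,D[n]['d']) for n in D}
# grip
u0,u1,v0,v1=190,242,240,280
p=D['top']['p'][v0:v1,u0:u1]; h=cv2.cvtColor(p,cv2.COLOR_BGR2HSV)
m=((h[...,1]>130)&(h[...,0]<14)&(h[...,2]>90)).astype(np.uint8)
k,l,st,ce=cv2.connectedComponentsWithStats(m); i=1+np.argmax(st[1:,4]); print(st[1:,4])
v,u=np.nonzero(l==i); P=ray('top',np.c_[u+u0,v+v0],.034)[:,:2]
print(cv2.minAreaRect((P*1000).astype(np.float32)))
w,V=np.linalg.eigh(np.cov(P.T)); print(P.mean(0),V[:,1],np.degrees(np.arctan2(V[1,1],V[0,1])))
# prongs : steel pts z .02-.05 near
for n in D:
  w=W[n]; c=cv2.cvtColor(D[n]['p'],cv2.COLOR_BGR2HSV)
  R=(w[...,0]>.40)&(w[...,0]<.56)&(w[...,1]>.07)&(w[...,1]<.24)&(w[...,2]>.012)&(w[...,2]<.05)
  R&=c[...,1]<75
  q=w[R]; vu=np.argwhere(R)
  print(n,len(q)); print(np.c_[vu[:,::-1],(q*1000).round(0)].astype(int)[::max(1,len(q)//45)].tolist())
E
```

```text
[327]
((456.6130676269531, 92.82569885253906), (104.87437438964844, 19.571819305419922), 70.30035400390625)
[0.45653052 0.09294846] [0.34007731 0.94039748] 70.11841547882263
top 230
[[164, 235, 523, 227, 38], [165, 236, 521, 224, 40], [170, 236, 523, 217, 19], [170, 237, 520, 216, 19], [169, 238, 517, 218, 21], [174, 238, 516, 202, 36], [175, 239, 514, 199, 36], [174, 240, 511, 201, 38], [179, 240, 512, 189, 36], [179, 241, 509, 188, 39], [178, 242, 507, 192, 34], [183, 242, 507, 178, 40], [183, 243, 504, 178, 38], [188, 243, 505, 166, 39], [188, 244, 502, 165, 41], [188, 245, 500, 166, 36], [190, 246, 498, 161, 36], [160, 248, 491, 235, 36], [159, 249, 488, 236, 40], [164, 249, 489, 230, 17], [160, 250, 486, 235, 36], [166, 250, 487, 226, 13], [162, 251, 484, 232, 26], [167, 251, 484, 219, 29], [188, 251, 485, 165, 38], [168, 252, 481, 214, 37], [186, 252, 482, 170, 37], [191, 252, 483, 159, 32], [168, 253, 479, 214, 36], [173, 253, 479, 203, 34], [189, 253, 480, 163, 32], [194, 253, 481, 153, 21], [171, 254, 476, 206, 38], [176, 254, 477, 195, 33], [189, 254, 478, 163, 30], [194, 2
[... 966 characters left out ...]
246, 200, 469, 180, 36], [250, 200, 482, 215, 14], [258, 200, 507, 182, 31], [261, 200, 518, 206, 16], [246, 201, 468, 177, 34], [257, 201, 504, 172, 34], [260, 201, 514, 201, 16], [244, 202, 462, 173, 33], [246, 202, 468, 170, 34], [248, 202, 475, 168, 35], [250, 202, 481, 170, 33], [252, 202, 487, 166, 34], [256, 202, 500, 161, 37], [245, 203, 465, 168, 32], [247, 203, 471, 169, 31], [249, 203, 478, 164, 33], [251, 203, 484, 165, 32], [253, 203, 490, 164, 32], [255, 203, 497, 159, 34], [257, 203, 503, 162, 32], [250, 204, 480, 159, 32], [252, 204, 487, 158, 32], [254, 204, 493, 163, 29], [256, 204, 499, 161, 29], [250, 205, 480, 158, 29], [249, 206, 477, 157, 26], [250, 207, 480, 157, 22]]
```

```bash
python3 - <<'E'
from h import *
D={n:np.load('pics/%s0.npz'%n) for n in('top','side')}
W={n:cloud(n,D[n]['d']) for n in D}
for n in D:
  w=W[n]; R=(w[...,0]>.4)&(w[...,0]<.85)&(w[...,1]>-.1)&(w[...,1]<.4)
  v=D[n]['p'].max(-1)
  for nm,lo,hi,c in (('bar',.183,.20,v<110),('wire/bail',.16,.195,v>=120)):
    q=w[R&(w[...,2]>lo)&(w[...,2]<hi)&c]
    print(n,nm,len(q))
    if nm=='bar': 
      l=cv2.fitLine(q[:,:2].astype(np.float32),cv2.DIST_HUBER,0,.001,.001).ravel(); print(l,np.percentile(q,[1,50,99],axis=0).round(3).tolist())
    else: print((q*1000).astype(int)[::max(1,len(q)//60)].tolist())
E
```

```text
top bar 455
[ 0.270099   -0.96283257  0.68459755  0.18183878] [[0.643, 0.062, 0.184], [0.69, 0.169, 0.194], [0.74, 0.322, 0.198]]
top wire/bail 1263
[[847, 254, 191], [848, 229, 187], [841, 243, 189], [840, 235, 187], [837, 223, 189], [832, 240, 190], [831, 225, 187], [825, 242, 188], [824, 227, 187], [821, 213, 189], [817, 231, 186], [815, 216, 186], [810, 231, 186], [807, 214, 188], [803, 232, 186], [802, 217, 184], [796, 201, 192], [793, 220, 187], [791, 204, 189], [787, 221, 185], [784, 206, 189], [778, 221, 189], [778, 208, 186], [771, 222, 190], [770, 210, 187], [768, 194, 188], [763, 212, 187], [762, 194, 186], [756, 211, 187], [754, 195, 188], [748, 212, 190], [748, 198, 186], [745, 183, 190], [739, 191, 193], [703, 95, 193], [687, 196, 192], [679, 224, 192], [676, 190, 190], [670, 219, 191], [667, 191, 190], [662, 257, 187], [656, 275, 189], [650, 290, 192], [646, 286, 193], [643, 285, 187], [651, 75, 172], [648, 71, 174], [634, 285, 187], [638, 180, 174], [633, 180, 174], [630, 75, 183], [625, 167, 172], [623, 160, 173], [617, 192, 174], [616, 184, 170], [608, 275, 172], [6
[... 646 characters left out ...]
, 209, 175], [593, 259, 166], [747, 196, 182], [779, 198, 179], [813, 205, 173], [673, 188, 187], [746, 179, 186], [782, 197, 176], [818, 212, 166], [663, 188, 184], [740, 180, 183], [775, 193, 174], [810, 205, 167], [663, 188, 181], [746, 178, 179], [782, 195, 169], [818, 211, 160], [735, 200, 168], [764, 188, 170], [800, 202, 162], [738, 196, 166], [768, 190, 166], [641, 180, 176], [745, 185, 166], [779, 195, 160], [737, 192, 161], [768, 189, 160], [703, 120, 192], [615, 173, 171], [618, 172, 168], [615, 172, 165], [621, 172, 161], [626, 145, 166], [686, 91, 184], [682, 85, 183], [668, 85, 175], [625, 71, 179], [631, 72, 175], [631, 72, 171], [637, 74, 167], [643, 76, 162], [651, 54, 163]]
```

```bash
python3 - <<'E'
from h import *
D={n:np.load('pics/%s0.npz'%n) for n in('top','side')}
W={n:cloud(n,D[n]['d']) for n in D}
yaw=np.radians(15.9); ex=np.array([np.cos(yaw),np.sin(yaw)]); ey=np.array([-ex[1],ex[0]])
for n in D:
  w=W[n]; xy=w[...,:2]; s=xy@ex; t=xy@ey
  v=D[n]['p'].max(-1); 
  bar=(v<110)&(w[...,2]>.18)&(w[...,2]<.205)&(w[...,0]<.76)&(w[...,0]>.6)&(w[...,1]>.0)&(w[...,1]<.4)
  print(n,'bar s',np.median(s[bar]).round(4),'t ext',np.percentile(t[bar],[0.5,99.5]).round(4),'z',np.percentile(w[bar][:,2],[10,50,90]).round(4))
  sb=np.median(s[bar])
  wi=(w[...,2]>.15)&(w[...,2]<.2)&(s<sb-.015)&(s>sb-.11)&(t<.25)&(t>-.15)
  A=np.c_[s[wi]-sb,t[wi],w[wi][:,2]]*1000; uv=np.argwhere(wi)[:,::-1]
  # large insert region
  lo=np.percentile(t[bar],[.5,99.5]).mean()*1000
  k=abs(A[:,1]-lo)<50
  A=A[k];uv=uv[k]; A[:,1]-=lo
  o=np.argsort(A[:,1]); print(lo); print(np.c_[uv,A.round()][o].astype(int)[::max(1,len(o)//90)].tolist())
E
```

```text
top bar s 0.7086 t ext [-0.1387  0.1341] z [0.1904 0.1941 0.1962]
-2.281906152338087
[[191, 184, -64, -34, 156], [190, 183, -63, -33, 164], [190, 185, -66, -31, 159], [189, 184, -66, -31, 168], [188, 183, -64, -30, 173], [188, 184, -65, -29, 167], [187, 183, -63, -28, 171], [186, 182, -61, -26, 173], [186, 184, -65, -25, 172], [185, 183, -62, -23, 169], [184, 184, -64, -21, 170], [183, 183, -62, -20, 174], [183, 185, -66, -19, 174], [182, 183, -61, -17, 171], [181, 184, -64, -15, 177], [180, 184, -63, -13, 175], [180, 186, -66, -11, 171], [179, 185, -65, -10, 175], [178, 184, -61, -8, 172], [178, 186, -66, -7, 173], [177, 186, -66, -6, 175], [176, 186, -65, -3, 173], [175, 185, -62, -1, 172], [176, 192, -78, 0, 173], [170, 170, -29, 0, 184], [169, 166, -20, 0, 184], [168, 164, -17, 0, 190], [176, 191, -74, 0, 168], [174, 183, -56, 0, 170], [173, 179, -47, 0, 171], [176, 193, -80, 0, 172], [174, 184, -59, 0, 171], [169, 168, -25, 0, 186], [175, 194, -84, 1, 184], [175, 188, -67, 1, 169], [168, 165, -19, 1, 188], [174, 186, -64, 1, 174], [169, 169, -27, 1, 187], [172, 178, -45, 1, 174]
[... 2808 characters left out ...]
46, 5, 167], [290, 161, -69, 5, 165], [299, 157, -39, 5, 173], [297, 158, -46, 5, 171], [296, 159, -49, 5, 168], [292, 161, -62, 5, 164], [306, 153, -15, 6, 181], [306, 152, -15, 6, 185], [286, 159, -82, 6, 174], [305, 152, -18, 6, 185], [301, 156, -31, 7, 174], [287, 158, -78, 7, 176], [292, 159, -62, 7, 169], [290, 162, -68, 7, 161], [294, 160, -55, 8, 164], [304, 154, -20, 11, 177], [291, 158, -63, 13, 171], [290, 159, -65, 16, 166], [290, 157, -64, 18, 172], [290, 158, -63, 19, 168], [289, 158, -65, 23, 167], [289, 157, -63, 27, 168], [289, 156, -62, 30, 170], [288, 156, -65, 31, 170], [288, 159, -64, 34, 159], [288, 157, -63, 35, 165], [289, 159, -60, 35, 158], [288, 158, -62, 39, 160]]
```

```bash
python3 - <<'E'
from h import *
D={n:np.load('pics/%s0.npz'%n) for n in('top','side')}
for n in D:
  w=cloud(n,D[n]['d']).reshape(-1,3)
  g=(w[:,2]>.065)&(w[:,2]<.25)&(w[:,0]>.2)&(w[:,0]<.9)&(w[:,1]>-.49)&(w[:,1]<.05)
  q=w[g]; H=np.zeros((800,1000),np.uint8); I=(q[:,0]*1000).astype(int)-180;J=(q[:,1]*1000+500).astype(int); H[I,J]=255
  H=cv2.morphologyEx(H,cv2.MORPH_CLOSE,np.ones((9,9)))
  k,l,st,ce=cv2.connectedComponentsWithStats(H); L=l[I,J]
  for i in range(1,k):
    if st[i,4]>60:
      P=q[L==i]; top=np.percentile(P[:,2],98); t=P[P[:,2]>top-.015]; (c,rr)=cv2.minEnclosingCircle((t[:,:2]*1000).astype(np.float32)); (c2,r2)=cv2.minEnclosingCircle((P[:,:2]*1000).astype(np.float32)); print(n,'top',np.round(c),round(rr),'all',np.round(c2),round(r2),'h',top.round(3))
E
```

```text
top top [ 399. -252.] 21 all [ 399. -252.] 21 h 0.103
top top [ 467. -158.] 19 all [ 466. -159.] 25 h 0.14
top top [ 644. -390.] 33 all [ 644. -390.] 33 h 0.103
top top [ 706. -225.] 22 all [ 706. -225.] 23 h 0.109
top top [741. -83.] 35 all [741. -83.] 35 h 0.101
top top [778. -87.] 50 all [784. -86.] 55 h 0.102
side top [ 398. -255.] 23 all [ 398. -255.] 23 h 0.099
side top [ 465. -164.] 21 all [ 465. -164.] 25 h 0.135
side top [ 643. -393.] 33 all [ 643. -393.] 33 h 0.099
side top [ 705. -228.] 23 all [ 705. -228.] 24 h 0.106
side top [765. -89.] 46 all [765. -89.] 46 h 0.097
side top [822. -67.] 7 all [824. -65.] 10 h 0.086
```

```bash
cat >> h.py <<'E'
from scipy.spatial.transform import Rotation as Ro
def st():
    s=status.get_state(); return s['tcp_pos'],Ro.from_euler('xyz',s['eef_rot'],degrees=True),s
def goto(p,rpy):
    """units for the target"""
    t,R,s=st(); d=R.inv().apply(np.array(p)-t)/.2
    q=(R.inv()*Ro.from_euler('xyz',rpy,degrees=True)).as_rotvec(degrees=True)/90
    return np.r_[d,q].round(4)
def show():
    t,R,s=st(); print('t',round(s['time_s'],2),'tcp',t.round(4),'rpy',s['eef_rot'].round(2),'F',s['contact_force'].round(2),'w',round(s['gripper_width'],4),'j',s['joints'].round(1))
E
python3 -c "
from h import *
print(goto([.456,.092,.12],[180,0,-109.7]))"
```

```text
[ 1.9594e+00  2.1189e+00  5.3210e-01  7.0000e-04 -8.0000e-04  9.8340e-01]
```

apply_moves(moves=[[0.12,0.13,0.03,0,0,0.06],[0.3,0.33,0.08,0,0,0.15],[0.5,0.54,0.13,0,0,0.25],[0.7,0.76,0.19,0,0,0.35],[0.88,0.95,0.23,0,0,0.45],[0.92,0.99,0.24,0,0,0.5]], hand=-1)

```text
time_s: 0.85
tcp_pos: [0.3441, 0.3744, 0.1775]
eef_rot: [179.9, -0.1, -66.5]
contact_force: [-0.6, 1.0, -0.6]
gripper_width: 0.0877
```

```bash
python3 -c "
from h import *
show();print(goto([.456,.092,.12],[180,0,-109.7]))"
```

```text
t 0.85 tcp [0.3441 0.3744 0.1775] rpy [ 1.7987e+02 -1.1000e-01 -6.6540e+01] F [-0.6   0.97 -0.63] w 0.0877 j [ 69.6   7.2 -24.   -0.  -59.  -46.1]
[ 1.5176e+00  4.8100e-02  2.9040e-01  9.0000e-04 -1.7000e-03  4.7950e-01]
```

apply_moves(moves=[[0.15,0.01,0.04,0,0,0.06],[0.38,0.02,0.1,0,0,0.15],[0.62,0.03,0.16,0,0,0.25],[0.82,0.04,0.22,0,0,0.35],[0.98,0.05,0.28,0,0,0.45],[0.98,0.05,0.28,0,0,0.48]])

```text
time_s: 1.6
tcp_pos: [0.4124, 0.1879, 0.1207]
eef_rot: [179.9, -0.3, -110.1]
contact_force: [-0.2, 0.1, 0.3]
gripper_width: 0.0877
```

```bash
python3 -c "
from h import *
show();print(goto([.456,.092,.1],[180,0,-109.7]))"
```

```text
t 1.6 tcp [0.4124 0.1879 0.1207] rpy [ 179.91   -0.3  -110.09] F [-0.22  0.08  0.34] w 0.0877 j [ 49.6   5.5 -34.6   0.  -50.2 -69.7]
[ 0.375  -0.3699  0.105   0.0011 -0.0034 -0.0043]
```

apply_moves(moves=[[0.1,-0.1,0.03,0,0,0],[0.22,-0.22,0.06,0,0,0],[0.33,-0.32,0.09,0,0,0],[0.375,-0.37,0.105,0.001,-0.003,-0.004],[0.375,-0.37,0.105,0.001,-0.003,-0.004]])

```text
time_s: 2.22
tcp_pos: [0.4559, 0.091, 0.0996]
eef_rot: [180.0, -0.1, -109.8]
contact_force: [-0.8, 0.3, -1.0]
gripper_width: 0.0876
```

```bash
python3 -c "
from h import *
show();print(goto([.456,.092,.004],[180,0,-109.7]))
a,_=cap('top','t1');b,_=cap('side','s1')
cv2.imwrite('pics/z3.png',np.hstack([cv2.resize(a[210:300,140:260],(480,360)),cv2.resize(b[170:250,200:300],(400,360))[:, :320]]))"
```

```text
t 2.23 tcp [0.4559 0.091  0.0996] rpy [ 1.7996e+02 -8.0000e-02 -1.0983e+02] F [-0.75  0.34 -0.99] w 0.0876 j [ 35.7   8.2 -34.9   0.  -47.  -55.5]
[-0.0057  0.0006  0.4778  0.0005 -0.0009 -0.0015]
```

View pics/z3.png

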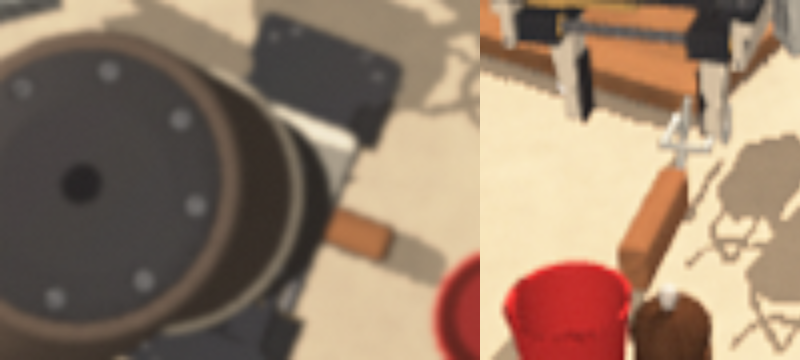

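apply_moves(moves=[[-0.005,0,0.1,0,0,0],[-0.005,0,0.22,0,0,0],[-0.005,0,0.34,0,0,0],[-0.005,0,0.43,0,0,0],[-0.005,0,0.478,0,0,0],[-0.005,0,0.478,0,0,0]])

```text
time_s: 3.08
tcp_pos: [0.4559, 0.0931, 0.0041]
eef_rot: [180.0, -0.1, -109.7]
contact_force: [-0.2, -0.2, -0.1]
gripper_width: 0.0879
```

apply_moves(moves=[[0,0,0,0,0,0],[0,0,0,0,0,0],[0,0,0,0,0,0],[0,0,0,0,0,0],[0,0,0,0,0,0],[0,0,0,0,0,0],[0,0,0,0,0,0],[0,0,0,0,0,0]], hand=1, grip_force=35)

```text
time_s: 4.08
tcp_pos: [0.4559, 0.0931, 0.0041]
eef_rot: [180.0, -0.1, -109.7]
contact_force: [-0.9, 0.0, 0.3]
gripper_width: 0.0239
```

```bash
python3 -c "
from h import *
show();print(goto([.456,.092,.15],[180,0,-109.7]))"
```

```text
t 4.08 tcp [0.4559 0.0931 0.0041] rpy [ 1.7995e+02 -1.0000e-01 -1.0973e+02] F [-0.93  0.    0.33] w 0.0239 j [ 35.9  17.1 -40.6   0.  -32.4 -55.6]
[ 6.100e-03 -1.600e-03 -7.295e-01  5.000e-04 -1.100e-03 -3.000e-04]
```

apply_moves(moves=[[0,0,-0.03,0,0,0],[0,0,-0.1,0,0,0],[0,0,-0.2,0,0,0],[0,0,-0.32,0,0,0],[0,0,-0.44,0,0,0],[0,0,-0.55,0,0,0],[0,0,-0.62,0,0,0],[0,0,-0.62,0,0,0]])

```text
time_s: 5.08
tcp_pos: [0.4565, 0.0935, 0.1289]
eef_rot: [-180.0, -0.0, -109.7]
contact_force: [-0.6, 0.2, -1.6]
gripper_width: 0.0243
```

```bash
python3 -c "
from h import *
show();print(goto([.428,.121,.129],[180,0,-164.1]))"
```

```text
t 5.08 tcp [0.4565 0.0935 0.1289] rpy [-1.7999e+02 -1.0000e-02 -1.0973e+02] F [-0.58  0.2  -1.64] w 0.0243 j [ 35.9   6.  -32.7   0.  -51.2 -55.6]
[-8.120e-02  1.803e-01 -7.000e-04 -2.000e-04  0.000e+00  6.042e-01]
```

apply_moves(moves=[[-0.02,0.04,0,0,0,0.05],[-0.05,0.1,0,0,0,0.12],[-0.07,0.14,0,0,0,0.21],[-0.08,0.17,0,0,0,0.31],[-0.08,0.18,0,0,0,0.41],[-0.08,0.18,0,0,0,0.5],[-0.08,0.18,0,0,0,0.57],[-0.08,0.18,0,0,0,0.604],[-0.08,0.18,0,0,0,0.604]])

```text
time_s: 6.2
tcp_pos: [0.4274, 0.1204, 0.1279]
eef_rot: [-180.0, -0.1, -164.1]
contact_force: [0.4, -1.1, -1.1]
gripper_width: 0.0238
```

```bash
python3 - <<'E'
from h import *
show();print(goto([.428,.121,.129],[180,0,-164.1]))
a,da=cap('top','t2');b,db=cap('side','s2')
cv2.imwrite('pics/z4.png',np.hstack([cv2.resize(a[140:260,130:250],(400,400),interpolation=3),cv2.resize(b[130:220,230:320],(400,400),interpolation=3)]))
E
```

```text
t 6.2 tcp [0.4274 0.1204 0.1279] rpy [-1.7996e+02 -9.0000e-02 -1.6407e+02] F [ 0.43 -1.14 -1.09] w 0.0238 j [  41.3    4.   -35.2    0.   -50.9 -115.4]
[-0.0036  0.0021 -0.0054 -0.0005 -0.001   0.0004]
```

View pics/z4.png

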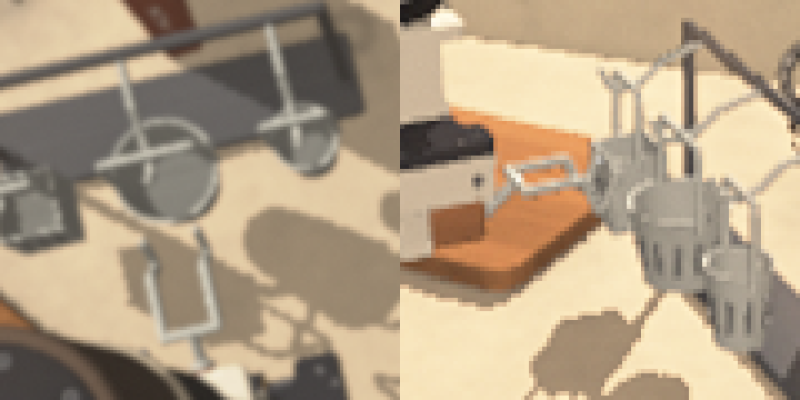

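```bash
python3 - <<'E'
from h import *
yaw=np.radians(15.9); ex=np.array([np.cos(yaw),np.sin(yaw)]); ey=np.array([-ex[1],ex[0]])
g=np.array([.4274,.1204])
for n,f in (('top','t2'),('side','s2')):
  z=np.load('pics/%s.npz'%f); w=cloud(n,z['d']); s=(w[...,:2]-g)@ex*1000; t=(w[...,:2]-g)@ey*1000; zz=w[...,2]*1000
  m=(s>70)&(s<160)&(abs(t)<35)&(zz>115)&(zz<190)
  A=np.c_[s[m],t[m],zz[m]]; print(n,len(A))
  L=A[(A[:,1]>8)&(A[:,0]>90)];Rr=A[(A[:,1]<-8)&(A[:,0]>90)]
  for q,nm in((L,'L'),(Rr,'R')):
    k=q[:,0]<125; print(nm,'t med',np.median(q[:,1]),'slope',np.polyfit(q[:,0],q[:,1],1).round(3),'straight z',np.percentile(q[k][:,2],[10,50,90]).round(1),'smax',np.percentile(q[:,0],[97,100]).round(1),'zs far',np.c_[q[:,0],q[:,2]][q[:,0]>122].round().astype(int)[::6].tolist())
  cr=A[(abs(A[:,1])<10)&(A[:,0]<95)]; print('cross s,z',np.median(cr,axis=0).round(1))
  # bail (again)
  m=(s>150)&(s<235)&(abs(t)<40)&(zz>160)&(zz<182); A=np.c_[s[m],t[m],zz[m]]; B=A[(abs(A[:,1])>9)&(abs(A[:,1])<28)&(abs(A[:,0]-198)<10)]
  print('bail s,t,z',np.median(B,axis=0).round(1),np.polyfit(B[:,1],B[:,0],1).round(3), 't ext',A[:,1].min().round(1),A[:,1].max().round(1))
  B=A[(abs(A[:,1])<9)]; print('hook t',np.median(B[:,1]).round(1),'hook mins',B[:,0].min().round(1))
E
```

```text
top 265
L t med 17.69727878043561 slope [-6.0000e-03  1.8657e+01] straight z [157.8 160.2 162.7] smax [147.6 148.6] zs far [[149, 161], [145, 161], [142, 155], [140, 145], [136, 141], [131, 148], [125, 161]]
R t med -17.877677589389723 slope [-4.0000e-03 -1.7263e+01] straight z [158.1 160.6 162.8] smax [147.1 148.8] zs far [[149, 160], [145, 161], [141, 159], [141, 140], [136, 139], [131, 141], [125, 160]]
cross s,z [ 79.2   0.  159.8]
bail s,t,z [200.8 -10.1 173.1] [5.00000e-03 2.00783e+02] t ext -33.6 35.6
hook t 0.7 hook mins 184.6
side 148
L t med 15.13907637843078 slope [1.0000e-02 1.4352e+01] straight z [148.9 156.6 159.2] smax [145.3 146. ] zs far [[141, 159], [145, 150], [125, 149], [136, 141]]
R t med -20.12122583020382 slope [-1.0000e-03 -1.9921e+01] straight z [148.9 156.  158.4] smax [145.6 148.8] zs far [[146, 158], [144, 154], [140, 148], [123, 146], [134, 139], [137, 135]]
cross s,z [ 76.5  -2.4 157.2]
bail s,t,z [197.8  14.2 169.9] [-1.00000e-03  1.97622e+02] t ext -37.6 30.5
hook t -1.4 hook mins 177.8
```

apply_moves(moves=[[-0.02,0.004,0,0,0,0],[-0.06,0.004,0,0,0,0],[-0.1,0.004,0,0,0,0],[-0.14,0.004,0,0,0,0],[-0.18,0.004,0,0,0,0],[-0.22,0.004,0,0,0,0],[-0.26,0.004,0,0,0,0],[-0.29,0.004,0,0,0,0],[-0.32,0.004,0,0,0,0],[-0.33,0.004,0,0,0,0],[-0.33,0.004,0,0,0,0]], grip_force=60)

```text
time_s: 7.68
tcp_pos: [0.4908, 0.1394, 0.1281]
eef_rot: [-180.0, -0.1, -164.0]
contact_force: [-0.1, -0.1, -1.0]
gripper_width: 0.024
```

```bash
python3 - <<'E'
from h import *
show()
a,da=cap('top','t3');b,db=cap('side','s3')
cv2.imwrite('pics/z5.png',np.hstack([cv2.resize(a[140:260,130:250],(400,400),interpolation=3),cv2.resize(b[130:220,230:320],(400,400),interpolation=3)]))
E
```

```text
t 7.67 tcp [0.4908 0.1394 0.1281] rpy [-1.7996e+02 -7.0000e-02 -1.6402e+02] F [-0.09 -0.15 -1.03] w 0.024 j [  37.9   10.3  -27.6    0.   -52.2 -112. ]
```

View pics/z5.png

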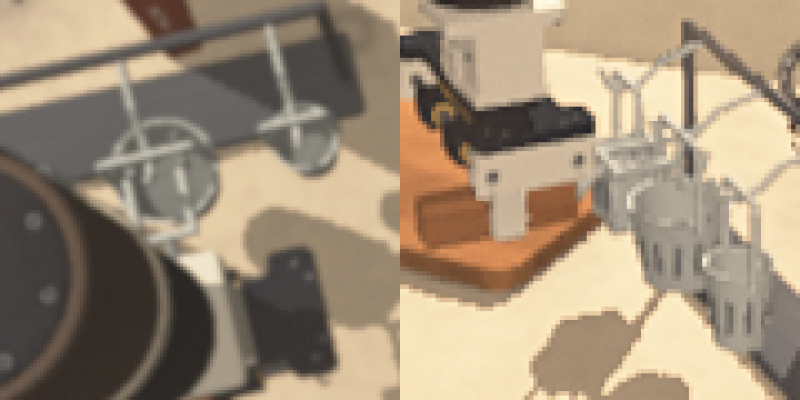

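apply_moves(moves=[[0,0,-0.02,0,0,0],[0,0,-0.05,0,0,0],[0,0,-0.08,0,0,0],[0,0,-0.11,0,0,0],[0,0,-0.13,0,0,0],[0,0,-0.15,0,0,0],[0,0,-0.17,0,0,0],[0,0,-0.19,0,0,0],[0,0,-0.2,0,0,0],[0,0,-0.2,0,0,0]])

```text
time_s: 9.02
tcp_pos: [0.4908, 0.1395, 0.1683]
eef_rot: [-180.0, -0.1, -164.0]
contact_force: [0.7, -0.7, -3.4]
gripper_width: 0.0234
```

```bash
python3 - <<'E'
from h import *
show()
a,da=cap('top','t4');b,db=cap('side','s4')
cv2.imwrite('pics/z6.png',np.hstack([cv2.resize(a[140:260,130:250],(400,400),interpolation=3),cv2.resize(b[130:220,230:320],(400,400),interpolation=3)]))
E
```

```text
t 9.03 tcp [0.4908 0.1395 0.1683] rpy [-1.7997e+02 -5.0000e-02 -1.6402e+02] F [ 0.66 -0.7  -3.44] w 0.0234 j [  38.     7.8  -24.6    0.   -57.6 -112. ]
```

View pics/z6.png

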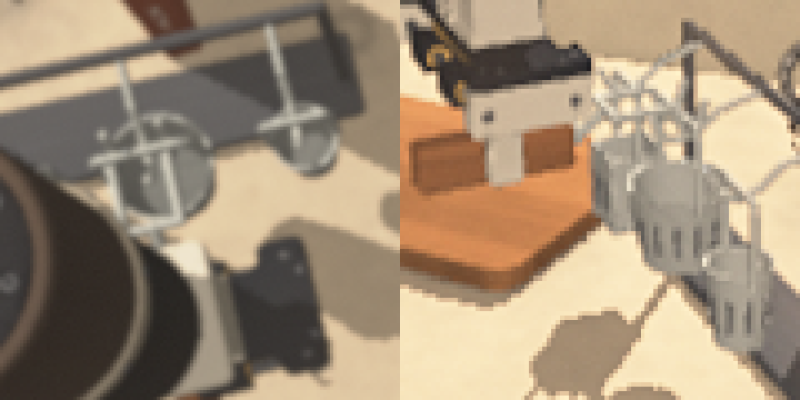

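apply_moves(moves=[[0,0,-0.01,0,0,0],[0,0,-0.025,0,0,0],[0,0,-0.04,0,0,0],[0,0,-0.055,0,0,0],[0,0,-0.068,0,0,0],[0,0,-0.075,0,0,0],[0,0,-0.075,0,0,0]])

```text
time_s: 10.0
tcp_pos: [0.4906, 0.1394, 0.1831]
eef_rot: [-180.0, -0.1, -164.0]
contact_force: [0.5, 0.1, -3.0]
gripper_width: 0.0241
```

```bash
cat > meas.py <<'E'
from h import *
import sys
show()
f=sys.argv[1]
a,da=cap('top','t'+f);b,db=cap('side','s'+f)
t,R,s=st(); th=np.radians(s['eef_rot'][2]+180); ex=np.array([np.cos(th),np.sin(th)]);ey=np.array([-ex[1],ex[0]])
for n,d in (('top',da),('side',db)):
  w=cloud(n,d); S=(w[...,:2]-t[:2])@ex*1000;T=(w[...,:2]-t[:2])@ey*1000;Z=(w[...,2]-t[2]+.004)*1000
  m=(S>90)&(S<165)&(abs(T)<38)&(Z>5)&(Z<60)
  A=np.c_[S[m],T[m],Z[m]]
  k=(A[:,0]<118)&(abs(abs(A[:,1])-18)<6); print(n,'prong z',np.median(A[k][:,2]).round(1),np.polyfit(A[k][:,0],A[k][:,2],1).round(2), 'mid t',((A[k&(A[:,1]>0)][:,1].mean()+A[k&(A[:,1]<0)][:,1].mean())/2).round(1))
  k=(abs(A[:,1])<13)&(A[:,0]>118)&(A[:,2]<32); 
  if k.sum(): print(n,'bail s,t,z',np.median(A[k],axis=0).round(1),k.sum(),np.polyfit(A[k][:,1],A[k][:,0],1).round(3))
  k=(A[:,2]>8)&(A[:,2]<32)&(A[:,0]>120); print(' t ext',A[k][:,1].min().round(1),A[k][:,1].max().round(1))
c=t.copy(); c[:2]+=.13*ex
(u,v),=px('top',c).astype(int); (u2,v2),=px('side',c).astype(int)
cr=lambda p,u,v:cv2.resize(p[max(0,v-50):v+70,max(0,u-60):u+60],(400,400),interpolation=3)
cv2.imwrite('pics/q%s.png'%f,np.hstack([cr(a,u,v),cr(b,u2,v2)]))
E
python3 meas.py 5
```

```text
t 10.0 tcp [0.4906 0.1394 0.1831] rpy [-1.7997e+02 -7.0000e-02 -1.6402e+02] F [ 0.49  0.09 -3.05] w 0.0241 j [  38.     7.   -23.4    0.   -59.7 -112. ]
top prong z 36.9 [2.000e-02 3.433e+01] mid t 0.0
top bail s,t,z [134.2  -0.4  24.4] 37 [-1.00000e-03  1.36841e+02]
 t ext -35.7 35.5
side prong z 32.7 [ 0.03 29.23] mid t -2.7
side bail s,t,z [131.7  11.5  18.7] 5 [-3.7000e-02  1.3161e+02]
 t ext -36.9 23.5
```

View pics/q5.png

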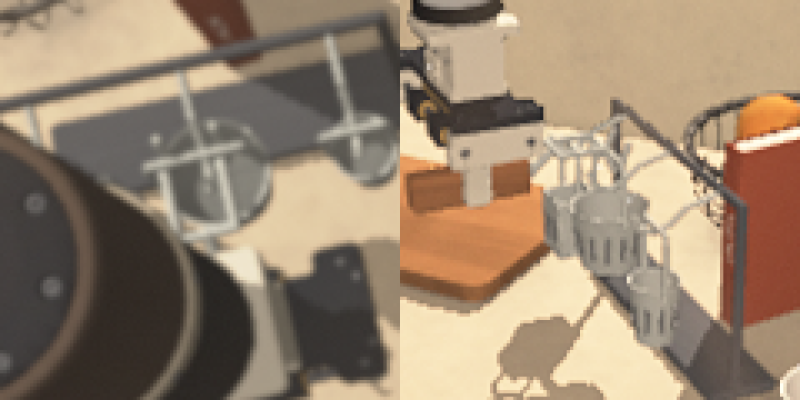

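apply_moves(moves=[[0.008,0,0,0,0,0],[0.025,0,0,0,0,0],[0.05,0,0,0,0,0],[0.085,0,0,0,0,0],[0.125,0,0,0,0,0],[0.17,0,0,0,0,0],[0.215,0,0,0,0,0],[0.26,0,0,0,0,0],[0.3,0,0,0,0,0],[0.335,0,0,0,0,0],[0.36,0,0,0,0,0],[0.37,0,0,0,0,0]])

```text
time_s: 11.6
tcp_pos: [0.4192, 0.119, 0.1831]
eef_rot: [-180.0, -0.1, -164.0]
contact_force: [0.2, -0.5, -3.6]
gripper_width: 0.0234
```

apply_moves(moves=[[0,0,0,0,0,0],[0,0,-0.02,0,0,0],[0,0,-0.05,0,0,0],[0,0,-0.09,0,0,0],[0,0,-0.14,0,0,0],[0,0,-0.2,0,0,0],[0,0,-0.26,0,0,0],[0,0,-0.32,0,0,0],[0,0,-0.37,0,0,0],[0,0,-0.41,0,0,0],[0,0,-0.44,0,0,0],[0,0,-0.45,0,0,0]])

```text
time_s: 13.1
tcp_pos: [0.4194, 0.1191, 0.2734]
eef_rot: [-180.0, -0.1, -164.0]
contact_force: [0.3, 0.7, -3.2]
gripper_width: 0.0234
```

```bash
python3 meas.py 6; python3 -c "
from h import *
print(goto([.495,-.336,.273],[180,0,-135]))"
```

```text
t 13.1 tcp [0.4194 0.1191 0.2734] rpy [-1.7997e+02 -7.0000e-02 -1.6401e+02] F [ 0.26  0.69 -3.19] w 0.0234 j [  42.    -4.5  -23.    -0.   -71.6 -116. ]
top prong z 36.9 [ 0.   36.36] mid t 0.1
top bail s,t,z [134.5   0.6  23.9] 43 [-5.00000e-03  1.34715e+02]
 t ext -35.3 35.1
side prong z 32.5 [-1.000e-02  3.381e+01] mid t -2.7
side bail s,t,z [139.1  12.2  21.7] 5 [  0.327 134.859]
 t ext -36.4 26.2
[ 2.6260e-01 -2.2915e+00  2.1000e-03 -1.0000e-04 -1.0000e-03 -3.2240e-01]
```

View pics/q6.png

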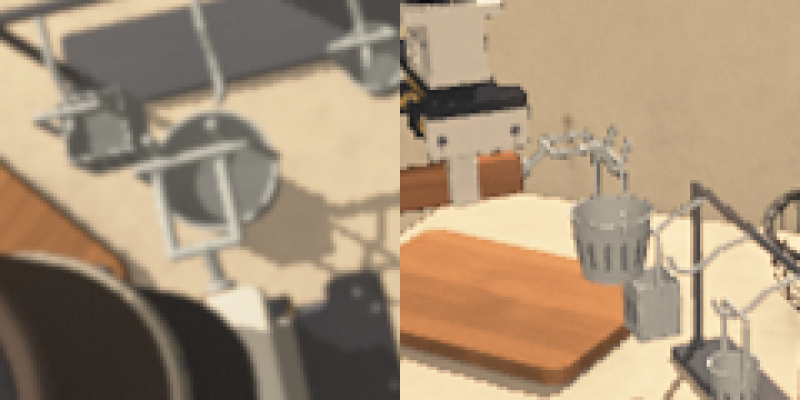

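apply_moves(moves=[[0.002,-0.015,0,0,0,-0.002],[0.006,-0.05,0,0,0,-0.007],[0.012,-0.11,0,0,0,-0.015],[0.021,-0.18,0,0,0,-0.026],[0.031,-0.265,0,0,0,-0.038],[0.041,-0.355,0,0,0,-0.05],[0.052,-0.45,0,0,0,-0.063],[0.062,-0.54,0,0,0,-0.076],[0.072,-0.62,0,0,0,-0.088],[0.08,-0.69,0,0,0,-0.098],[0.086,-0.74,0,0,0,-0.105],[0.088,-0.765,0,0,0,-0.108]])

```text
time_s: 14.7
tcp_pos: [0.4445, -0.0336, 0.2731]
eef_rot: [-180.0, -0.1, -154.3]
contact_force: [-0.5, -0.3, -3.7]
gripper_width: 0.0235
```

```bash
python3 -c "
from h import *
show();print(goto([.495,-.336,.273],[180,0,-135])/2)"
```

```text
t 14.7 tcp [ 0.4445 -0.0336  0.2731] rpy [-1.7998e+02 -1.0000e-01 -1.5432e+02] F [-0.54 -0.29 -3.72] w 0.0235 j [ 21.2  -3.5 -22.1   0.  -71.5 -85.5]
[ 2.1385e-01 -7.3620e-01  9.5000e-04 -0.0000e+00 -5.5000e-04 -1.0730e-01]
```

apply_moves(moves=[[0.004,-0.015,0,0,0,-0.002],[0.014,-0.05,0,0,0,-0.007],[0.032,-0.11,0,0,0,-0.015],[0.052,-0.18,0,0,0,-0.026],[0.077,-0.265,0,0,0,-0.038],[0.103,-0.355,0,0,0,-0.05],[0.128,-0.44,0,0,0,-0.063],[0.152,-0.525,0,0,0,-0.076],[0.175,-0.6,0,0,0,-0.088],[0.194,-0.667,0,0,0,-0.098],[0.207,-0.714,0,0,0,-0.105],[0.214,-0.737,0,0,0,-0.107]])

```text
time_s: 16.2
tcp_pos: [0.4698, -0.1853, 0.2731]
eef_rot: [180.0, -0.1, -144.7]
contact_force: [0.4, -0.9, -3.0]
gripper_width: 0.0237
```

```bash
python3 -c "
from h import *
show();print(goto([.495,-.336,.273],[180,0,-135]))"
```

```text
t 16.2 tcp [ 0.4698 -0.1853  0.2731] rpy [ 1.7999e+02 -1.1000e-01 -1.4469e+02] F [ 0.41 -0.86 -2.96] w 0.0237 j [  0.8   2.7 -16.    0.1 -71.4 -55.5]
[ 3.328e-01 -6.874e-01  1.200e-03  2.000e-04 -1.200e-03 -1.077e-01]
```

apply_moves(moves=[[0.007,-0.014,0,0,0,-0.002],[0.022,-0.045,0,0,0,-0.007],[0.048,-0.1,0,0,0,-0.015],[0.08,-0.165,0,0,0,-0.026],[0.118,-0.243,0,0,0,-0.038],[0.157,-0.325,0,0,0,-0.05],[0.197,-0.407,0,0,0,-0.063],[0.235,-0.485,0,0,0,-0.076],[0.27,-0.557,0,0,0,-0.088],[0.3,-0.62,0,0,0,-0.098],[0.322,-0.665,0,0,0,-0.105],[0.333,-0.687,0,0,0,-0.108]])

```text
time_s: 17.7
tcp_pos: [0.495, -0.3364, 0.2731]
eef_rot: [180.0, -0.1, -135.0]
contact_force: [-0.2, -0.2, -3.1]
gripper_width: 0.0234
```

apply_moves(moves=[[0,0,0,0,0,0],[0,0,0,0,0,0],[0,0,0,0,0,0],[0,0,0,0,0,0]])

```text
time_s: 18.2
tcp_pos: [0.495, -0.3361, 0.2732]
eef_rot: [180.0, -0.1, -135.0]
contact_force: [-0.1, 0.8, -2.7]
gripper_width: 0.0237
```

```bash
python3 meas.py 7; python3 - <<'E'
from h import *
# insert rim circle (z ~ tcp -.004+.018-.052) and pot rim per view
t,R,s=st(); zr=t[2]-.004+.018-.052; print('rim z',zr)
for n,f in(('top','t7'),('side','s7')):
  w=cloud(n,np.load('pics/%s.npz'%f)['d']).reshape(-1,3)
  q=w[(abs(w[:,2]-zr)<.008)&(np.hypot(w[:,0]-.59,w[:,1]+.241)<.055)]
  (c,r_)=cv2.minEnclosingCircle((q[:,:2]*1000).astype(np.float32)); print(n,'insert rim',np.round(c,1),round(r_,1),len(q))
  q=w[(abs(w[:,2]-.05)<.007)&(np.hypot(w[:,0]-.59,w[:,1]+.241)<.06)]
  (c,r_)=cv2.minEnclosingCircle((q[:,:2]*1000).astype(np.float32)); print(n,'pot rim',np.round(c,1),round(r_,1),len(q))
E
```

```text
t 18.2 tcp [ 0.495  -0.3361  0.2732] rpy [ 1.7997e+02 -1.1000e-01 -1.3495e+02] F [-0.11  0.78 -2.73] w 0.0237 j [-15.4  11.9  -5.2   0.1 -73.  -29.5]
rim z 0.23516531381839995
top insert rim [0. 0.] 0.0 0
top pot rim [0. 0.] 0.0 0
side insert rim [ 590.6 -244.7] 38.5 171
side pot rim [ 589.1 -241.6] 45.3 228
  return _methods._mean(a, axis=axis, dtype=dtype,
  ret = ret.dtype.type(ret / rcount)
Traceback (most recent call last):
  File "meas.py", line 11, in <module>
    k=(A[:,0]<118)&(abs(abs(A[:,1])-18)<6); print(n,'prong z',np.median(A[k][:,2]).round(1),np.polyfit(A[k][:,0],A[k][:,2],1).round(2), 'mid t',((A[k&(A[:,1]>0)][:,1].mean()+A[k&(A[:,1]<0)][:,1].mean())/2).round(1))
                                                                                            ~~~~~~~~~~^^^^^^^^^^^^^^^^^^^^^^^
TypeError: expected non-empty vector for x
```

```bash
python3 - <<'E'
from h import *
a=cv2.imread('pics/t7.png');b=cv2.imread('pics/s7.png')
cv2.imwrite('pics/z7.png',np.hstack([cv2.resize(a[120:320,260:460],(400,400)),cv2.resize(b[190:350,240:400],(400,400),interpolation=3)]))
E
```

```text
(no output)
```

View pics/z7.png

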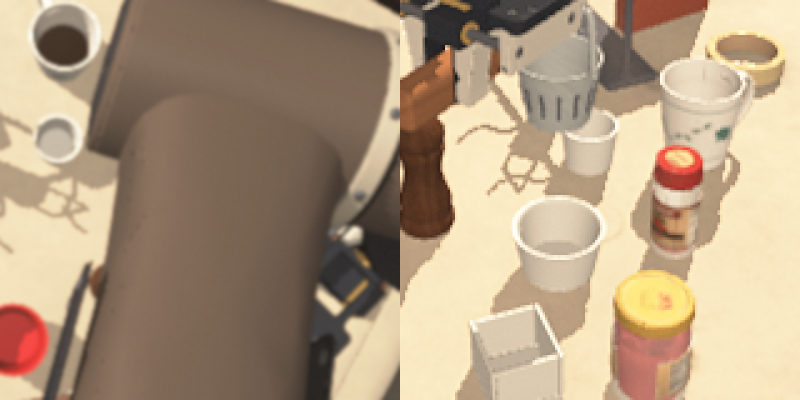

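apply_moves(moves=[[0,0,0.01,0,0,0],[0,0,0.035,0,0,0],[0,0,0.08,0,0,0],[0,0,0.135,0,0,0],[0,0,0.195,0,0,0],[0,0,0.255,0,0,0],[0,0,0.315,0,0,0],[0,0,0.37,0,0,0],[0,0,0.425,0,0,0],[0,0,0.47,0,0,0],[0,0,0.5,0,0,0],[0,0,0.51,0,0,0]])

```text
time_s: 19.8
tcp_pos: [0.4947, -0.3363, 0.1708]
eef_rot: [180.0, -0.1, -135.0]
contact_force: [-0.5, -0.1, -2.9]
gripper_width: 0.0233
```

apply_moves(moves=[[0,0,0,0,0,0],[0,0,0,0,0,0],[0,0,0,0,0,0],[0,0,0,0,0,0]])

```text
time_s: 20.3
tcp_pos: [0.4948, -0.3363, 0.171]
eef_rot: [180.0, -0.1, -135.0]
contact_force: [-0.9, -0.0, -3.2]
gripper_width: 0.0235
```

```bash
python3 - <<'E'
from h import *
show()
a,_=cap('top','t8');b,d=cap('side','s8')
cv2.imwrite('pics/z8.png',np.hstack([cv2.resize(a[120:320,260:460],(400,400)),cv2.resize(b[200:320,240:360],(400,400),interpolation=3)]))
E
```

```text
t 20.3 tcp [ 0.4948 -0.3363  0.171 ] rpy [ 1.7997e+02 -1.1000e-01 -1.3495e+02] F [-0.89 -0.   -3.19] w 0.0235 j [-15.5  15.8 -13.8   0.1 -60.5 -29.6]
```

View pics/z8.png

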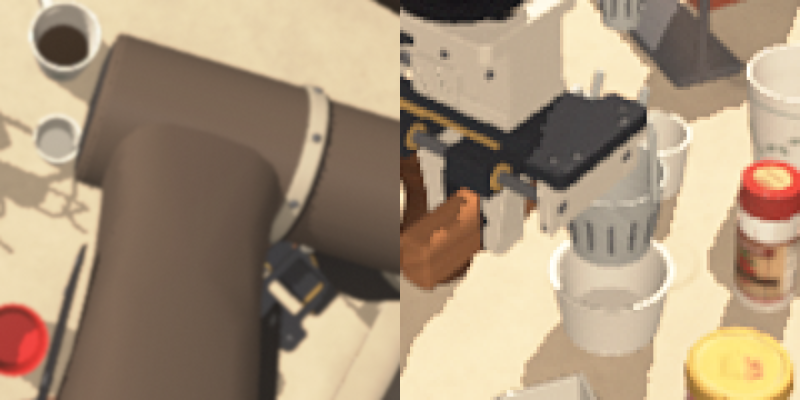

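```bash
cat > cone.py <<'E'
from h import *
from scipy.optimize import least_squares
def conefit(w,z0,r0,slope,zlo,zhi,c0):
    q=w[(w[:,2]>z0+zlo)&(w[:,2]<z0+zhi)]; d=np.hypot(q[:,0]-c0[0],q[:,1]-c0[1]); rr=r0+slope*(q[:,2]-z0)
    q=q[abs(d-rr)<.008]
    # only outward facing front half (toward the side camera, -y)
    q=q[q[:,1]<c0[1]+.005]
    f=lambda c:np.hypot(q[:,0]-c[0],q[:,1]-c[1])-(r0+slope*(q[:,2]-z0))
    s=least_squares(f,c0,loss='soft_l1',f_scale=.002); return s.x,len(q),np.sqrt(np.mean(f(s.x)**2))
E
python3 - <<'E'
from cone import *
w=cloud('side',np.load('pics/s8.npz')['d']).reshape(-1,3)
z0=.171-.004+.018-.112; print('z0',z0)
c=np.array([.5895,-.2415])
for i in range(3): c,n,e=conefit(w,z0,.028,10/60,.003,.057,c)
print('insert',c,n,e)
p=np.array([.59,-.241])
for i in range(3): p,n,e=conefit(w,0,.035,9.5/50,.008,.045,p)
print('pot',p,n,e,'diff',(c-p)*1000)
w=cloud('side',np.load('pics/side0.npz')['d']).reshape(-1,3)
p=np.array([.59,-.241])
for i in range(3): p,n,e=conefit(w,0,.035,9.5/50,.008,.045,p)
print('pot0',p,n,e)
w=cloud('side',np.load('pics/s7.npz')['d']).reshape(-1,3);c=np.array([.5895,-.2415])
for i in range(3): c,n,e=conefit(w,.1752,.028,10/60,.003,.057,c)
print('insert7',c,n,e)
E
```

```text
z0 0.073
insert [ 0.58890403 -0.24100056] 397 0.001044943671851595
pot [ 0.58871456 -0.24056956] 311 0.0013868525027806835 diff [ 0.18947134 -0.43099975]
pot0 [ 0.58887943 -0.24038944] 314 0.001387931263265704
insert7 [ 0.58926636 -0.24077311] 538 0.001023560291536472
```

apply_moves(moves=[[0,0,0.01,0,0,0],[0,0,0.03,0,0,0],[0,0,0.06,0,0,0],[0,0,0.09,0,0,0],[0,0,0.125,0,0,0],[0,0,0.16,0,0,0],[0,0,0.195,0,0,0],[0,0,0.225,0,0,0],[0,0,0.25,0,0,0],[0,0,0.27,0,0,0],[0,0,0.285,0,0,0],[0,0,0.29,0,0,0]])

```text
time_s: 21.9
tcp_pos: [0.4946, -0.3364, 0.1128]
eef_rot: [180.0, -0.1, -135.0]
contact_force: [-0.3, 0.0, -3.3]
gripper_width: 0.0234
```

```bash
python3 - <<'E'
from cone import *
show()
a,_=cap('top','t9');b,d=cap('side','s9')
cv2.imwrite('pics/z9.png',cv2.resize(b[200:320,240:360],(600,600),interpolation=3))
w=cloud('side',d).reshape(-1,3); z0=st()[0][2]-.004+.018-.112
c=np.array([.589,-.241])
for i in range(3): c,n,e=conefit(w,z0,.028,10/60,.04,.059,c)
print('insert',z0,c,n,e)
p=np.array([.59,-.241])
for i in range(3): p,n,e=conefit(w,0,.035,9.5/50,.008,.045,p)
print('pot',p,n,e,'diff',(c-p)*1000)
E
```

```text
t 21.9 tcp [ 0.4946 -0.3364  0.1128] rpy [ 1.7996e+02 -1.2000e-01 -1.3496e+02] F [-0.29  0.02 -3.33] w 0.0234 j [-15.5  18.9 -17.8   0.1 -53.4 -29.6]
insert 0.014916145062617195 [ 0.58775946 -0.24104029] 108 0.0011269802275678219
pot [ 0.58851227 -0.24049647] 299 0.0014840740738657357 diff [-0.75280426 -0.54382287]
```

View pics/z9.png

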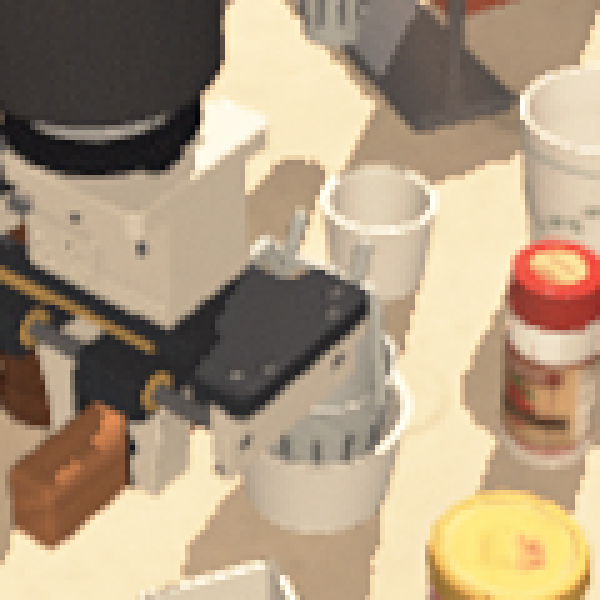

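apply_moves(moves=[[0,0,0.005,0,0,0],[0,0,0.013,0,0,0],[0,0,0.021,0,0,0],[0,0,0.029,0,0,0],[0,0,0.037,0,0,0],[0,0,0.045,0,0,0],[0,0,0.053,0,0,0],[0,0,0.061,0,0,0],[0,0,0.069,0,0,0],[0,0,0.077,0,0,0],[0,0,0.085,0,0,0],[0,0,0.09,0,0,0]])

```text
time_s: 23.5
tcp_pos: [0.4947, -0.3364, 0.0949]
eef_rot: [180.0, -0.1, -135.0]
contact_force: [-0.3, -0.1, -1.5]
gripper_width: 0.0236
```

```bash
python3 - <<'E'
from cone import *
show()
b,d=cap('side','s10')
cv2.imwrite('pics/z10.png',cv2.resize(b[200:320,240:360],(600,600),interpolation=3))
E
```

```text
t 23.5 tcp [ 0.4947 -0.3364  0.0949] rpy [ 1.7997e+02 -1.2000e-01 -1.3495e+02] F [-0.31 -0.05 -1.5 ] w 0.0236 j [-15.5  20.  -18.9   0.1 -51.2 -29.6]
```

View pics/z10.png

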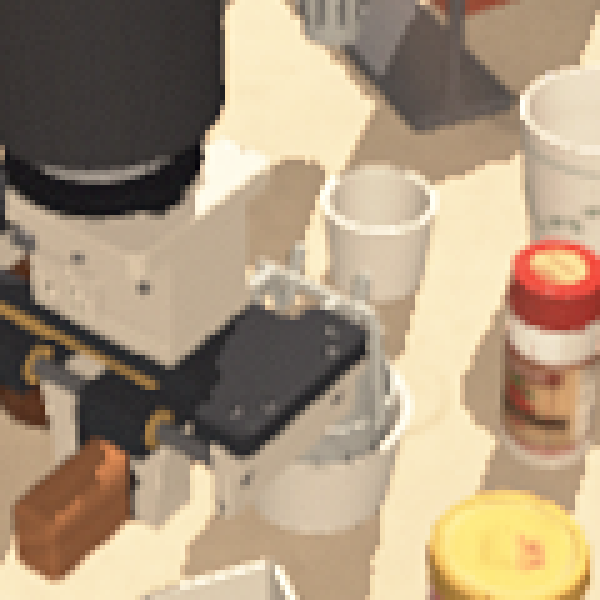

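apply_moves(moves=[[0,0,0.007,0,0,0],[0,0,0.017,0,0,0],[0,0,0.027,0,0,0],[0,0,0.037,0,0,0],[0,0,0.047,0,0,0],[0,0,0.057,0,0,0],[0,0,0.067,0,0,0],[0,0,0.077,0,0,0],[0,0,0.087,0,0,0],[0,0,0.095,0,0,0],[0,0,0.097,0,0,0],[0,0,0.097,0,0,0]])

```text
time_s: 25.05
tcp_pos: [0.4946, -0.3364, 0.0754]
eef_rot: [180.0, -0.1, -135.0]
contact_force: [0.1, -0.8, -0.9]
gripper_width: 0.0235
```

```bash
python3 - <<'E'
from cone import *
show()
b,d=cap('side','s11')
cv2.imwrite('pics/z11.png',cv2.resize(b[200:320,240:360],(600,600),interpolation=3))
w=cloud('side',d); t=st()[0]; ex=np.array([1,1])/2**.5; ey=np.array([-1,1])/2**.5
S=(w[...,:2]-t[:2])@ex*1000;T=(w[...,:2]-t[:2])@ey*1000;Z=w[...,2]*1000
m=(S>115)&(S<165)&(abs(T)<42)&(Z>75)&(Z<130); o=np.c_[np.argwhere(m)[:,::-1],S[m],T[m],Z[m]].round().astype(int); print(o[::2].tolist())
E
```

```text
t 25.05 tcp [ 0.4946 -0.3364  0.0754] rpy [ 1.7996e+02 -1.2000e-01 -1.3495e+02] F [ 0.14 -0.77 -0.87] w 0.0235 j [-15.5  21.3 -20.    0.1 -48.8 -29.6]
[[292, 252, 134, 30, 118], [292, 253, 131, 28, 118], [294, 253, 134, 25, 118], [292, 254, 132, 29, 114], [294, 254, 131, 23, 117], [296, 254, 133, 19, 118], [291, 255, 130, 30, 112], [293, 255, 130, 24, 115], [295, 255, 130, 19, 117], [297, 255, 132, 15, 117], [299, 255, 134, 10, 118], [291, 256, 131, 31, 108], [295, 256, 129, 19, 114], [297, 256, 130, 13, 117], [299, 256, 132, 9, 118], [301, 256, 134, 5, 118], [291, 257, 132, 32, 103], [298, 257, 130, 11, 115], [300, 257, 130, 4, 118], [302, 257, 131, 0, 119], [290, 258, 130, 33, 102], [292, 258, 136, 32, 98], [299, 258, 144, 18, 100], [301, 258, 129, 1, 117], [303, 258, 133, -2, 116], [305, 258, 134, -6, 118], [291, 259, 133, 33, 97], [299, 259, 139, 15, 102], [302, 259, 131, 0, 114], [304, 259, 130, -7, 118], [306, 259, 133, -10, 117], [290, 260, 131, 34, 95], [297, 260, 137, 19, 98], [299, 260, 139, 14, 99], [305, 260, 130, -9, 116], [307, 260, 131, -14, 118], [309, 260, 133, -18, 
[... 1202 characters left out ...]
268, 117, -19, 106], [307, 268, 121, -22, 105], [310, 268, 139, -17, 91], [312, 268, 140, -22, 92], [315, 268, 134, -34, 103], [306, 269, 117, -22, 105], [309, 269, 137, -16, 89], [311, 269, 137, -21, 91], [315, 269, 132, -35, 102], [307, 270, 122, -21, 98], [309, 270, 136, -16, 86], [311, 270, 137, -21, 88], [315, 270, 132, -36, 99], [309, 271, 135, -17, 85], [311, 271, 139, -20, 84], [315, 271, 132, -35, 96], [311, 272, 137, -21, 83], [315, 272, 130, -37, 95], [315, 273, 132, -36, 91], [314, 274, 131, -34, 87], [316, 274, 135, -36, 86], [315, 275, 130, -37, 87], [314, 276, 130, -34, 82], [316, 276, 134, -37, 81], [315, 277, 131, -37, 80], [314, 278, 130, -35, 76], [316, 278, 132, -38, 77]]
```

View pics/z11.png

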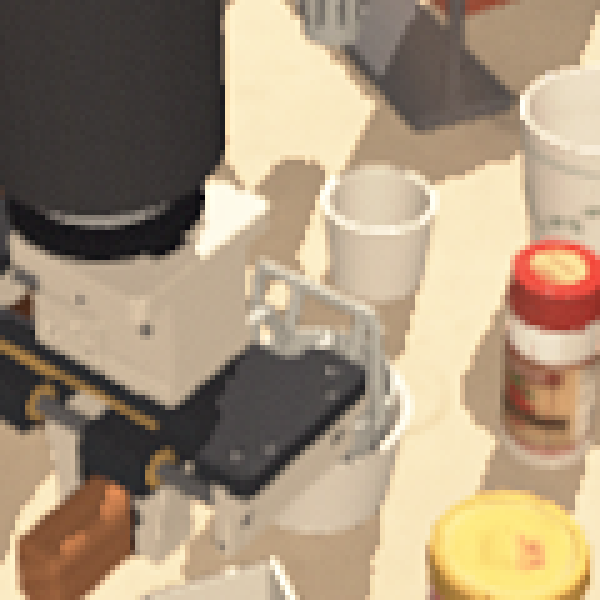

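apply_moves(moves=[[0.01,0,0,0,0,0],[0.03,0,0,0,0,0],[0.055,0,0,0,0,0],[0.085,0,0,0,0,0],[0.12,0,0,0,0,0],[0.155,0,0,0,0,0],[0.19,0,0,0,0,0],[0.225,0,0,0,0,0],[0.26,0,0,0,0,0],[0.29,0,0,0,0,0],[0.315,0,0,0,0,0],[0.325,0,0,0,0,0]])

```text
time_s: 26.6
tcp_pos: [0.4485, -0.3827, 0.0755]
eef_rot: [180.0, -0.1, -135.0]
contact_force: [0.5, -0.2, -1.5]
gripper_width: 0.024
```

```bash
cat > chk.py <<'E'
from cone import *
import sys
show()
f=sys.argv[1]
for n in('side','top'):
  b,d=cap(n,n[0]+f); w=cloud(n,d).reshape(-1,3)
  p=np.array([.589,-.2405])
  if n=='side':
    for i in range(3): p,k,e=conefit(w,0,.035,9.5/50,.008,.045,p)
    print('pot',p,k,e)
  q=w[(w[:,2]>.108)&(w[:,2]<.126)&(np.hypot(w[:,0]-.589,w[:,1]+.241)<.045)]
  if len(q):print(n,'bail',np.median(q,axis=0).round(4),len(q),'ends',q[q[:,1].argmin()].round(3),q[q[:,1].argmax()].round(3))
  q=w[(w[:,2]>.058)&(w[:,2]<.072)&(np.hypot(w[:,0]-.589,w[:,1]+.241)<.045)]
  if len(q):
    (c,r_)=cv2.minEnclosingCircle((q[:,:2]*1000).astype(np.float32)); print(n,'insert rim',np.round(c,1),round(r_,1),len(q),'z',np.percentile(q[:,2],[10,50,95]).round(4))
  if n=='side': cv2.imwrite('pics/c%s.png'%f,cv2.resize(b[180:360,210:390],(600,600),interpolation=3))
E
python3 chk.py 12
```

```text
t 26.6 tcp [ 0.4485 -0.3827  0.0755] rpy [ 1.7996e+02 -1.2000e-01 -1.3497e+02] F [ 0.52 -0.2  -1.55] w 0.024 j [-21.4  20.6 -21.2   0.1 -48.3 -23.6]
pot [ 0.58843523 -0.24032385] 290 0.0022328193823084137
side bail [ 0.5898 -0.2459  0.1165] 82 ends [ 0.611 -0.268  0.119] [ 0.563 -0.219  0.109]
side insert rim [ 588.5 -243.1] 39.3 163 z [0.059  0.0619 0.0687]
```

View pics/c12.png

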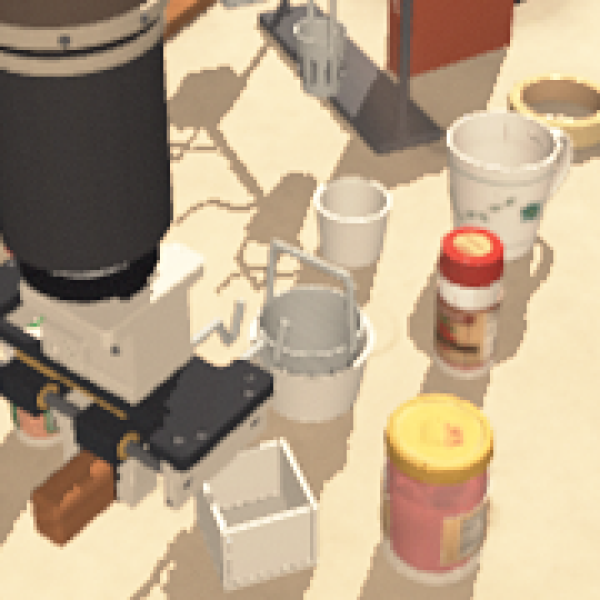

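apply_moves(moves=[[0,0,-0.03,0,0,0],[0,0,-0.1,0,0,0],[0,0,-0.2,0,0,0],[0,0,-0.3,0,0,0],[0,0,-0.4,0,0,0],[0,0,-0.5,0,0,0],[0,0,-0.58,0,0,0],[0,0,-0.62,0,0,0],[0,0,-0.62,0,0,0]])

```text
time_s: 27.82
tcp_pos: [0.449, -0.3824, 0.2]
eef_rot: [-180.0, -0.1, -135.0]
contact_force: [-0.8, 0.3, -1.6]
gripper_width: 0.0233
```

```bash
python3 chk.py 13; python3 -c "
from h import *
print(goto([.455,.092,.2],[180,0,-109.7]))"
```

```text
t 27.82 tcp [ 0.449  -0.3824  0.2   ] rpy [-1.7999e+02 -9.0000e-02 -1.3497e+02] F [-0.78  0.29 -1.59] w 0.0233 j [-21.4  13.7 -12.7   0.1 -63.7 -23.6]
pot [ 0.5888856  -0.24024038] 326 0.00225088795313877
side bail [ 0.5906 -0.2457  0.116 ] 82 ends [ 0.61  -0.269  0.114] [ 0.563 -0.219  0.109]
side insert rim [ 588.5 -243.4] 39.4 172 z [0.0586 0.0617 0.0669]
top insert rim [ 597.  -213.1] 23.4 29 z [0.0622 0.0649 0.0681]
[-1.7003e+00  1.6527e+00 -6.6000e-03  1.4000e-03 -1.1000e-03 -2.8080e-01]
```

apply_moves(moves=[[-0.03,0.03,0,0,0,-0.005],[-0.1,0.1,0,0,0,-0.015],[-0.2,0.19,0,0,0,-0.03],[-0.31,0.3,0,0,0,-0.05],[-0.42,0.41,0,0,0,-0.07],[-0.53,0.52,0,0,0,-0.09],[-0.64,0.62,0,0,0,-0.11],[-0.74,0.72,0,0,0,-0.125],[-0.82,0.8,0,0,0,-0.135],[-0.86,0.84,0,0,0,-0.14],[-0.86,0.84,0,0,0,-0.14]])

```text
time_s: 29.3
tcp_pos: [0.451, -0.1409, 0.1989]
eef_rot: [179.9, -0.1, -122.3]
contact_force: [-0.1, -0.1, -1.8]
gripper_width: 0.0238
```

```bash
python3 -c "
from h import *
show();print(goto([.455,.092,.12],[180,0,-109.7]))"
```

```text
t 29.3 tcp [ 0.451  -0.1409  0.1989] rpy [ 1.7989e+02 -9.0000e-02 -1.2227e+02] F [-0.07 -0.11 -1.85] w 0.0238 j [  6.6   2.5 -26.2  -0.  -61.4 -38.9]
[-9.957e-01  6.041e-01  3.940e-01  1.400e-03 -9.000e-04 -1.396e-01]
```

apply_moves(moves=[[-0.03,0.02,0,0,0,-0.005],[-0.1,0.06,0,0,0,-0.015],[-0.2,0.12,0,0,0,-0.03],[-0.32,0.19,0,0,0,-0.05],[-0.45,0.27,0,0,0,-0.07],[-0.58,0.35,0.02,0,0,-0.09],[-0.71,0.43,0.06,0,0,-0.105],[-0.83,0.5,0.13,0,0,-0.12],[-0.92,0.56,0.22,0,0,-0.13],[-0.975,0.59,0.31,0.001,-0.001,-0.14],[-0.995,0.604,0.38,0.001,-0.001,-0.14],[-0.995,0.604,0.39,0.001,-0.001,-0.14]])

```text
time_s: 30.8
tcp_pos: [0.4543, 0.0918, 0.1199]
eef_rot: [179.9, -0.1, -109.7]
contact_force: [0.5, -0.6, -0.7]
gripper_width: 0.0236
```

```bash
python3 meas.py 14;  python3 -c "
from h import *
print(goto([.455,.092,.0045],[180,0,-109.7]))"
```

```text
t 30.8 tcp [0.4543 0.0918 0.1199] rpy [ 1.7990e+02 -8.0000e-02 -1.0966e+02] F [ 0.51 -0.63 -0.71] w 0.0236 j [ 35.8   6.5 -33.6  -0.1 -50.1 -55.5]
[-2.000e-03 -0.000e+00  5.818e-01  4.000e-04 -1.000e-04  2.000e-04]
  return _methods._mean(a, axis=axis, dtype=dtype,
  ret = ret.dtype.type(ret / rcount)
Traceback (most recent call last):
  File "meas.py", line 11, in <module>
    k=(A[:,0]<118)&(abs(abs(A[:,1])-18)<6); print(n,'prong z',np.median(A[k][:,2]).round(1),np.polyfit(A[k][:,0],A[k][:,2],1).round(2), 'mid t',((A[k&(A[:,1]>0)][:,1].mean()+A[k&(A[:,1]<0)][:,1].mean())/2).round(1))
                                                                                            ~~~~~~~~~~^^^^^^^^^^^^^^^^^^^^^^^
TypeError: expected non-empty vector for x
```

Top view is covered by the arm here; the lifter was level in hand, so lower it down slowly at the end.

apply_moves(moves=[[0,0,0.04,0,0,0],[0,0,0.12,0,0,0],[0,0,0.22,0,0,0],[0,0,0.32,0,0,0],[0,0,0.42,0,0,0],[0,0,0.49,0,0,0],[0,0,0.53,0,0,0],[0,0,0.55,0,0,0],[0,0,0.565,0,0,0],[0,0,0.575,0,0,0],[0,0,0.58,0,0,0],[0,0,0.58,0,0,0]])

```text
time_s: 32.4
tcp_pos: [0.4549, 0.0917, 0.005]
eef_rot: [180.0, 0.0, -109.7]
contact_force: [0.0, 0.5, -2.1]
gripper_width: 0.0239
```

```bash
python3 -c "
from h import *
show()
b,d=cap('side','s15'); cv2.imwrite('pics/z15.png',cv2.resize(b[150:260,190:300],(600,600),interpolation=3))"
```

```text
t 32.4 tcp [0.4549 0.0917 0.005 ] rpy [ 179.97    0.   -109.68] F [ 0.02  0.5  -2.11] w 0.0239 j [ 35.8  16.9 -40.7  -0.  -32.4 -55.4]
```

View pics/z15.png

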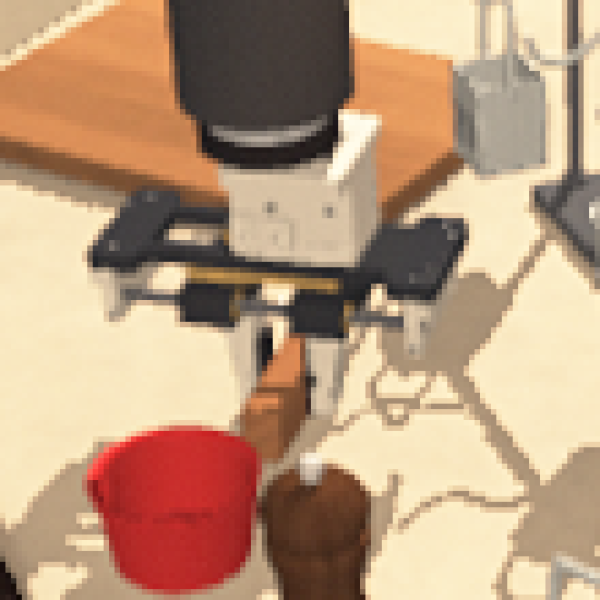

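Lower the last 1 mm, then release.

apply_moves(moves=[[0,0,0.002,0,0,0],[0,0,0.005,0,0,0],[0,0,0.005,0,0,0]])

```text
time_s: 32.83
tcp_pos: [0.4551, 0.0918, 0.0041]
eef_rot: [180.0, 0.0, -109.7]
contact_force: [-0.2, 0.3, 0.6]
gripper_width: 0.0235
```

apply_moves(moves=[[0,0,0,0,0,0],[0,0,0,0,0,0],[0,0,0,0,0,0],[0,0,0,0,0,0],[0,0,0,0,0,0],[0,0,0,0,0,0],[0,0,0,0,0,0],[0,0,0,0,0,0]], hand=-1)

```text
time_s: 33.83
tcp_pos: [0.455, 0.0918, 0.0041]
eef_rot: [180.0, 0.0, -109.7]
contact_force: [0.1, 0.8, -0.8]
gripper_width: 0.0872
```

apply_moves(moves=[[0,0,-0.03,0,0,0],[0,0,-0.1,0,0,0],[0,0,-0.2,0,0,0],[0,0,-0.32,0,0,0],[0,0,-0.45,0,0,0],[0,0,-0.6,0,0,0],[0,0,-0.75,0,0,0],[0,0,-0.85,0,0,0],[0,0,-0.9,0,0,0]])

```text
time_s: 34.95
tcp_pos: [0.4553, 0.0919, 0.1855]
eef_rot: [-180.0, 0.1, -109.7]
contact_force: [-0.8, 0.4, 0.1]
gripper_width: 0.088
```

```bash
python3 -c "
from h import *
show();print(goto([.244,.4,.2],[180,0,-66]))"
```

```text
t 34.95 tcp [0.4553 0.0919 0.1855] rpy [-1.7995e+02  1.1000e-01 -1.0967e+02] F [-0.77  0.44  0.11] w 0.088 j [ 35.8   2.2 -28.4  -0.  -59.2 -55.4]
[-1.0952e+00  1.5136e+00 -7.1600e-02 -1.0000e-03  9.0000e-04 -4.8520e-01]
```

Move the arm aside to see everything.

apply_moves(moves=[[-0.05,0.06,-0.02,0,0,-0.03],[-0.15,0.2,-0.04,0,0,-0.08],[-0.28,0.38,-0.07,0,0,-0.14],[-0.42,0.58,-0.07,0,0,-0.2],[-0.55,0.76,-0.07,0,0,-0.25],[-0.65,0.9,-0.07,0,0,-0.28],[-0.7,0.97,-0.07,0,0,-0.3],[-0.7,0.97,-0.07,0,0,-0.3],[-0.7,0.97,-0.07,0,0,-0.3]])

```text
time_s: 36.08
tcp_pos: [0.3194, 0.2886, 0.1992]
eef_rot: [-179.9, 0.0, -82.6]
contact_force: [-1.3, -0.2, -0.3]
gripper_width: 0.0877
```

```bash
python3 chk.py 16; python3 - <<'E'
from h import *
w=cloud('top',np.load('pics/t16.npz')['d']).reshape(-1,3)
q=w[(abs(w[:,0]-.456)<.06)&(abs(w[:,1]-.092)<.06)&(w[:,2]>.02)&(w[:,2]<.06)]
if len(q): print('grip z',np.percentile(q[:,2],[10,50,90]).round(4))
E
```

```text
t 36.08 tcp [0.3194 0.2886 0.1992] rpy [-1.7994e+02  3.0000e-02 -8.2640e+01] F [-1.27 -0.17 -0.3 ] w 0.0877 j [ 68.6  -2.1 -30.8   0.  -61.2 -61.3]
pot [ 0.58897092 -0.24042265] 324 0.0019165190309545625
side bail [ 0.59   -0.2453  0.1165] 81 ends [ 0.611 -0.269  0.108] [ 0.568 -0.22   0.117]
side insert rim [ 589.7 -241.9] 40.1 163 z [0.0589 0.0617 0.0682]
top bail [ 0.5895 -0.2413  0.1197] 74 ends [ 0.609 -0.264  0.12 ] [ 0.566 -0.215  0.116]
top insert rim [ 588.5 -239.5] 38.3 158 z [0.0603 0.0641 0.0679]
grip z [0.0301 0.0334 0.0361]
```

View pics/t16.png

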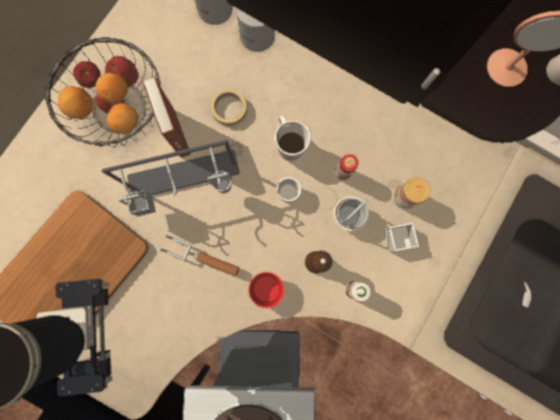

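View pics/s16.png

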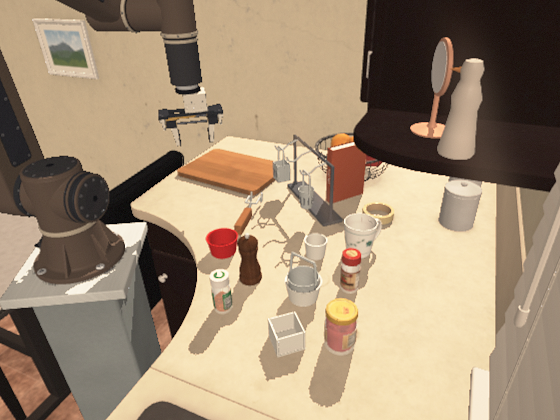

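```bash
python3 -c "
from plant import r
print(r.close_job())"
```

```text
the job is handed in; nothing more can be done
None
```

I lifted the round insert off its hook with the lifter and lowered it into the large white pot. I then laid the lifter back where it started, let go, moved the arm clear and handed the job in at about 36 s. The hand-in gives no verdict, so the checks below are my own.

**Insert and pot:** After release, both cameras put the insert's rim within about 2 mm of the pot's axis. The rim's median height read 62–64 mm and the bail's 117–120 mm. Home would be 65 mm and 117 mm at the bail's centre line. The bail looked level, and the pot had not moved measurably.

**Lifter:** The top of its grip measured 33–34 mm above the worktop, as it did at the start. That means it is lying flat.

**Other things:** In the last pictures, the other two inserts still hang on their hooks. The other pots and the jars look unmoved; I judged those by eye rather than measuring them again.

**Disagreements:** The two cameras differ by 2–3 mm, mostly in y, so I used comparisons within one view for alignment. The arm hid the pot from the top camera while I lowered the insert, so that part relied on the side view and the arm's own position. It showed the insert within about 1 mm of centre. Two runs of my measuring script also failed because the arm covered the top view.

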